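Fix the loose bench easel and set the panels on it

ROBOT

A 6-joint arm with a two-finger parallel gripper is mounted at the origin on the work surface. World frame = base frame: x ahead of the robot, y to its left, z up, the work surface at z = 0. Lengths are in m, angles in rad, forces in N, time in s.
With the tool pointing down it reaches from about 0.375 to 0.9 m from the base axis. Payload 3.1 kg.
Tool frame: the origin (TCP) lies between the finger pads; the fingertips stand robot.tip_extent ahead of it and the grasp point (between the pads) lies 3 mm ahead of it (robot.tip_extent is the distance from the TCP to the fingertips, in m); z points along the fingers, x is the direction in which the jaws open and shut, and the axes are right-handed (so a half turn about z gives the same grasp; the last joint's range is limited). The gripper opens to 87 mm and grips with 3 to 60 N. Pads are 19 mm wide; open, the fingers measure 117 mm over their backs; the gripper's body (75 mm by 190 mm) begins 51 mm behind the grasp point.
Start: joints at [-1.296, 0.527, 1.433, -0, 1.181, -0.178], TCP at [0.274, -0.562, 0.245] pointing down, gripper open.
Joint ranges: [-3.08, 3.08], [-0.75, 2.2], [0.22, 2.44], [-1.43, 4.57], [0, 2.65], [-2.85, 2.85]. Speed limits (rad/s): [2.79, 2.79, 3.14, 3.14, 3.14, 3.14].

INTERFACE

Orientations are given as a unit quaternion [x, y, z, w].
In Python, from rig import robot, cams gives the robot as it stands.
- The arm moves only by the tool carry_out, never from a script. Its argument "steps" is a list of rows, each a list of 3 entries, a list of its own where there are three numbers: the shift along the world's x, y, z in cm, then the turn about the world's z in degrees, then the closure, from 0 (fully open) to 1 (shut). In form: [[[dx, dy, dz], spin, fingers], ...]. A call has 1 to 10 rows; each row shifts and turns the pose as measured when the row begins; what a row does not reach is not made up. A row lasts 1/10 s, in which the tool goes at most 50 mm and 8.59 degrees, less where a joint would pass 70% of its speed; a pose out of reach is approached as far as the arm can. A call with a gripper value outside its range is refused whole. The fingers move at their own pace and stop on an object; "squeeze" is the grip in N (left out, the last holds). Time passes only in rows, so rows that do not move let the fingers close. It gives the time, the measured TCP pose, the force and the opening at its end, in the units of the state.
- robot.get_obs(): the state, without advancing time (a new reading comes with each control period).
- cams.camera(name): name is "side" or "top"; returns a dict with "pixels" (400x640x3 uint8, red, green, blue), "fx", "fy", "cx", "cy" (pixels), "k1" (the pictures are not rectified: a ray, as slopes to the right and down, at radius r is drawn at 1 + k1 r^2 times it, then the intrinsics apply), "eye" and "rotation" of the camera in the world. Camera axes: x right, y up, looking along -z (the intrinsics and any distortion apply to the point x, -y, -z); pixel columns grow to the right and rows downward; lengths in m; the calibration is good to about 2 mm. A picture is of the moment at which its call begins. There is no depth.
- robot.hand_in(): hands the job in, once; it reports no verdict.
The state is a dict: "time": time; "q": joint angles; "joint_velocities": joint speeds; "joint_torque": joint torques, N m; "position": TCP position; "tool_rot": TCP orientation; "ft_force": force on the tool from outside, world axes, zero at the start; "moment": the same for the moment, N m; "grip_width": finger opening in m.
Only numpy, scipy, OpenCV 4.12 (cv2) and the standard library are available. Lean on these libraries where they do the work, as an engineer would, in place of code of your own. Each camera call takes 0.05 s, during which the arm holds its last target. There are 200 camera calls.

TASK

One of the two big slotted screws that hold the bench easel to the table has worked loose: find it, drive it fully home with the screwdriver and put the screwdriver back in its block. Only once the screw is tight, set all the white-faced panels side by side on the easel's sloped face, white face up and short edge down, flat on the face and resting against the lip. Do not touch the screws or their plates with the fingers, and leave everything else on the table where it is.

Things in the scene. Friction and masses are not known exactly. Their poses are not given: they have to be found in the camera images.
- screw_a (a joint): Turn of one slotted screw, rad: 0 = fully home (head down on its plate, at its stop); positive = backed out, anticlockwise seen from above. It lifts 6 mm per full turn. Turning it home means clockwise seen from above; it resists with about 0.12 N m, stays where it is left and stops hard at 0.
- screw_b (a joint): The same for the other slotted screw.
- screw_a_head (a point): Middle of the top of screw a's head, on its vertical axis. Frame turns with the screw: z up, the slot runs along y. Steel head 30 mm across, 10 mm high; slot right across it, 6 mm wide (bevelled to 9 mm at the top), 6 mm deep. Home: this point is 32 mm above the table, slot parallel to the stand's lip. Loose: head 6 to 8 mm proud of its plate, slot askew.
- screw_b_head (a point): The same for screw b. Which of the two screws sits on the left and which on the right changes from start to start; one is loose, the other home.
- fix_a: Dark steel plate, 42 x 66 x 4 mm, on the flat apron in front of the stand's lip, that carries screw a in its middle. Origin: middle of its underside, 18 mm above the table. Fixed.
- fix_b: The same plate with screw b.
- stand: Wooden bench easel for small panels, screwed to the table: base board 190 x 280 x 18 mm, whose front 57 mm is the flat apron with the two screws, 90 mm left and right of its middle; behind it the sloped face with its lip. 97 mm high at the top edge. Origin on the table (base board from x = -105 to +85 mm); x to the back, y along the lip; it faces the robot's right. Fixed; place and yaw vary.
- slope: The stand's sloped face, 38 degrees from level, 105 mm from lip to top and 280 mm wide. Origin: middle of the inner corner where face and lip meet, 32 mm above the table. x points up the slope, y along the lip, z out of the face. The lip is a bar 10 mm thick that stands 16 mm out of the face.
- block: Dark wooden tool block, 56 x 96 x 80 mm high, with one oblong hole right through from the top, 14 mm (x) by 26 mm (y), rim bevelled 3 mm. Origin: middle of its underside, on the table, below the hole. Fixed.
- driver: Flat screwdriver, 158 mm long, about 160 g, standing blade down in the block. Origin: middle of the blade's end; z points up to the handle. Blade 20 mm wide (y), 3.6 mm thick (x), 18 mm long; shank 10 mm round; flat-sided wooden handle 26 mm (x) by 32 mm (y), from 78 to 158 mm above the blade's end.
- panel0: Oblong birch test panel for paint, 84 mm (x) x 38 mm (y) x 12 mm (z), 50 g, white primed face up (+z). Origin: middle of its underside. Lies flat on the table at the right. Two to four of these panels are there.
- panel1: Another such panel.
- panel2: Another such panel.
- panel3: Another such panel.
- tin: Bystander: flat blue pencil tin, 85 x 190 x 22 mm.
- tape: Bystander: roll of tape, 80 mm across, 24 mm high, lying flat.
- jar: Bystander: small glass jar, 52 mm across, 62 mm high.
- pencil: Bystander: flat carpenter's pencil, 170 mm.
- driver_tip (a point): Middle of the blade's end, the same point as the screwdriver's origin. When it is in the block, the handle's lower end rests on the block's top, this point is 2 mm above the table and the blade's width lies along the block's y.
Things that resemble listed ones, but are neither listed nor needed, are in the scene too. What is shaped like the panel2 but blue or purple is not meant.

How it is judged:
By the outcome, as a careful person would: the job done as asked, in the order asked, and still so for the second after the job is handed in, with the robot touching nothing.
Of panel0, panel1, panel2, panel3 only 2 to 4 are there at a start; the rules pass over those that are not, and their reading is None.
At some moment in a run one of panel0, panel1, panel2, panel3 may be knocked a few centimetres aside while the robot is not near it.
It also fails if it takes over 210 s, if anything falls off the work surface, if the arm or the gripper's body presses on something with over 40 N, if the wrist force passes 120 N, or if a joint passes its speed limit or range.

## Working session

There is one attempt and no reset: what is moved stays moved. The work goes in short steps, Python scripts to look and compute and a tool call to move; the robot and the scene stay as the last step left them, time stands still between calls to the robot, and variables do not carry over. Pictures are saved under pics/ and viewed, about 12 in all and at most 16, crops included, and the job is handed in when it is done.

Besides the shell and the picture viewer there is one more tool, called after "Request:" as name(argument=value, ...), one argument or row to a line, values as JSON. carry_out: Moves the arm, as the interface text tells. Its arguments: {"type":"object","properties":{"steps":{"type":"array"},"squeeze":{"type":"number"}},"required":["steps"]}

```bash
ls; mkdir -p pics; cat > h.py <<'E'
import numpy as np, cv2
from rig import robot, cams
def K(c): return np.array([[c['fx'],0,c['cx']],[0,c['fy'],c['cy']],[0,0,1.]])
def D(c): return np.array([c['k1'],0,0,0,0.])
def ray(c,uv):
    p=cv2.undistortPoints(np.float64(uv).reshape(-1,1,2),K(c),D(c)).reshape(-1,2)
    d=np.c_[p[:,0],-p[:,1],-np.ones(len(p))]@np.array(c['rotation']).T
    return np.array(c['eye']),d
def onplane(c,uv,z):
    e,d=ray(c,uv); return e+d*((z-e[2])/d[:,2])[:,None]
def proj(c,P):
    q=(np.float64(P).reshape(-1,3)-np.array(c['eye']))@np.array(c['rotation'])
    return cv2.projectPoints(q*[1,-1,-1],np.zeros(3),np.zeros(3),K(c),D(c))[0].reshape(-1,2)
def snap(n,f=None,box=None,s=1):
    c=cams.camera(n); im=cv2.cvtColor(c['pixels'],cv2.COLOR_RGB2BGR)
    if f:
        o=im if box is None else im[box[1]:box[3],box[0]:box[2]]
        cv2.imwrite('pics/'+f,cv2.resize(o,None,fx=s,fy=s,interpolation=cv2.INTER_CUBIC))
    c['bgr']=im; return c
E
python3 - <<'E'
from h import *
for n in('top','side'):
    c=snap(n,n+'0.png',s=1.25); print(n,c['eye'],np.round(c['rotation'],3).tolist(),c['fx'],c['cx'],c['cy'],c['k1'])
print(robot.get_obs(),robot.tip_extent)
E
```

```text
pics
top [ 4.37245408e-01 -3.17082487e-04  1.52619871e+00] [-0.02, 0.027, 0.707, -0.706] 503.77425287161833 319.6446596929199 197.31922806016405 -0.09732424424152601
side [0.48978532 0.78356434 0.99699045] [-0.016, 0.34, 0.94, -0.019] 483.9840105587144 324.8392717752136 204.4533735585337 -0.1180483487724278
{'time': 0.1, 'q': array([-1.29551274e+00,  5.28382809e-01,  1.43379361e+00,  8.40753505e-06,
        1.18139287e+00, -1.78484683e-01]), 'joint_velocities': array([ 0.00051716,  0.00040125, -0.0030088 , -0.00180767, -0.00218742,
       -0.00077152]), 'joint_torque': array([-3.46645311e-04, -4.40985703e+01, -1.77150965e+01,  6.34743716e-02,
        5.34073915e-02, -4.20159608e-05]), 'position': array([ 0.2738366 , -0.56112141,  0.24365736]), 'tool_rot': array([ 8.48042240e-01, -5.29927715e-01, -7.29224468e-04, -6.67094734e-04]), 'ft_force': array([0.0880213 , 0.37123176, 1.0769459 ]), 'moment': array([-0.00060308,  0.00298943,  0.03199804]), 'grip_width': 0.08699249068953299} 0.022
```

```bash
sed -i "s/^    c\['bgr'\]=im; return c/    c['bgr']=im; return c/; s/c=cams.camera(n); im=/c=cams.camera(n); c['rotation']=Rotation.from_quat(c['rotation']).as_matrix(); im=/; 1a from scipy.spatial.transform import Rotation" h.py; cat h.py | head -5
```

```text
import numpy as np, cv2
from scipy.spatial.transform import Rotation
from rig import robot, cams
def K(c): return np.array([[c['fx'],0,c['cx']],[0,c['fy'],c['cy']],[0,0,1.]])
def D(c): return np.array([c['k1'],0,0,0,0.])
```

View pics/top0.png

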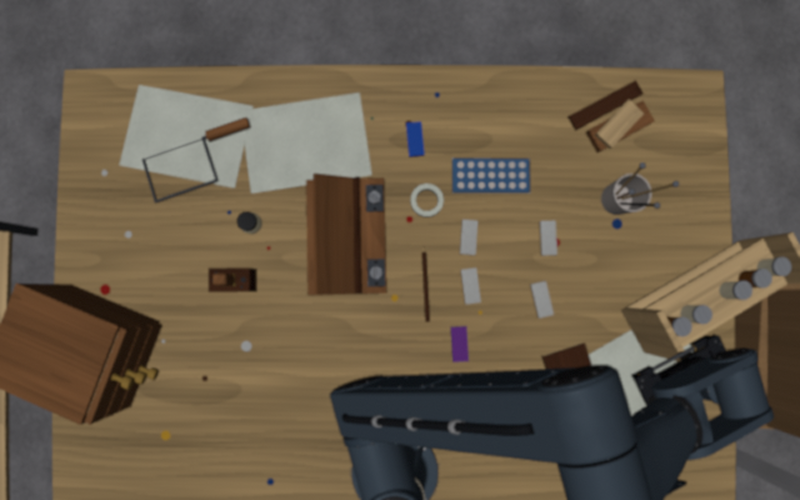

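View pics/side0.png

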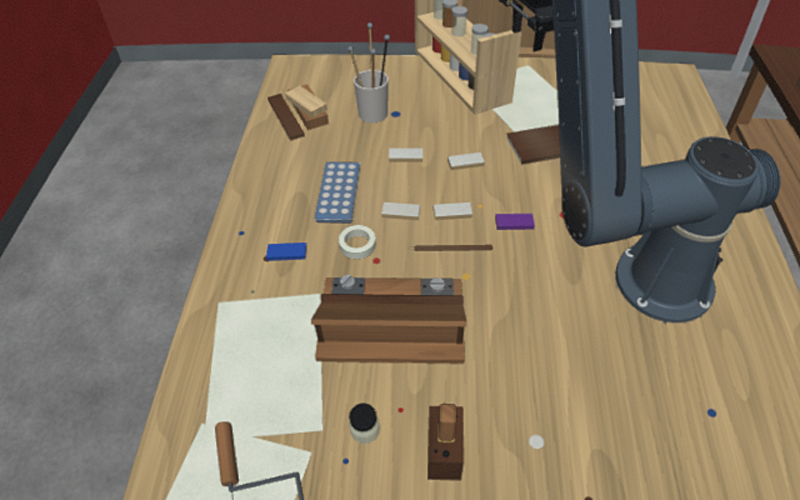

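```bash
python3 - <<'E'
from h import *
t=snap('top');s=snap('side')
for P in ([0,0,0],): print(proj(t,P),proj(s,P))
a=cv2.resize(t['bgr'][135:240,235:315],None,fx=5,fy=5,interpolation=2)[:525]
b=cv2.resize(s['bgr'][215:255,250:375],None,fx=3.2,fy=3.2,interpolation=2)
d=cv2.resize(s['bgr'][315:390,325:385],None,fx=4,fy=4,interpolation=2)
e=cv2.resize(t['bgr'][205:240,160:210],None,fx=4,fy=4,interpolation=2)
im=np.zeros((600,800,3),np.uint8)
im[:525,:400]=a; im[:b.shape[0],400:400+b.shape[1]]=b; im[140:140+d.shape[0],400:400+d.shape[1]]=d; im[450:450+e.shape[0],400:400+e.shape[1]]=e
cv2.imwrite('pics/c1.png',im)
# panels
hsv=cv2.cvtColor(t['bgr'],cv2.COLOR_BGR2HSV)
m=((hsv[...,1]<40)&(hsv[...,2]>110)).astype(np.uint8)
cs,_=cv2.findContours(m,0,1)
for q in cs:
    A=cv2.contourArea(q)
    if 200<A<700:
        r=cv2.minAreaRect(q); w=onplane(t,cv2.boxPoints(r),.012)
        e1=w[1]-w[0];e2=w[2]-w[1]; L=e1 if np.linalg.norm(e1)>np.linalg.norm(e2) else e2
        print(A,np.round(r[0]),np.round(w.mean(0),4),'sides',np.round([np.linalg.norm(e1),np.linalg.norm(e2)],3),'longdir',round(np.degrees(np.arctan2(L[1],L[0]))%180,1))
E
```

```text
[[315.17766435 376.66606114]] [[531.39899877 223.26842118]]
306.5 [433. 239.] [ 0.4116 -0.3573  0.012 ] sides [0.038 0.083] longdir 12.6
303.0 [376. 228.] [ 0.4449 -0.1845  0.012 ] sides [0.037 0.083] longdir 7.1
297.5 [438. 190.] [ 0.5607 -0.3754  0.012 ] sides [0.038 0.081] longdir 1.6
303.0 [375. 189.] [ 0.5627 -0.1807  0.012 ] sides [0.083 0.037] longdir 175.7
508.0 [342. 160.] [ 0.6538 -0.0811  0.012 ] sides [0.076 0.076] longdir 179.6
```

View pics/c1.png

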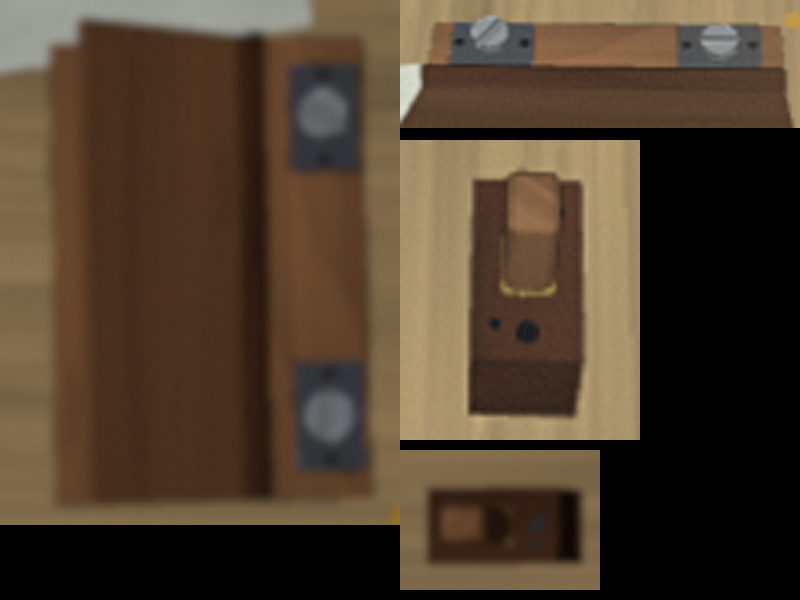

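```bash
python3 - <<'E'
from h import *
t=snap('top');s=snap('side')
P=lambda b,c,z: np.round(onplane(c,[b],z)[0],4)
def head(c,box,th):
    x0,y0,x1,y1=box; g=cv2.cvtColor(c['bgr'][y0:y1,x0:x1],cv2.COLOR_BGR2GRAY)
    m=(g>th).astype(np.uint8); n,l,st,ce=cv2.connectedComponentsWithStats(m); i=1+np.argmax(st[1:,4])
    print(box,g.max(),st[i]); return ce[i]+[x0,y0]
# top crop scale: a 5x origin (235,135)
f=lambda u,v:(235+u/5-.4,135+v/5-.4)
ta=head(t,(294,150,306,166),95); tb=head(t,(295,209,307,225),95)
sa=head(s,(268,218,290,236),105); sb=head(s,(338,220,362,240),105)
print(ta,tb,sa,sb)
def tri(u,v):
    e1,d1=ray(t,[u]);e2,d2=ray(s,[v]);d1=d1[0]/np.linalg.norm(d1);d2=d2[0]/np.linalg.norm(d2)
    k=np.linalg.lstsq(np.c_[d1,-d2],e2-e1,rcond=None)[0]; p,q=e1+k[0]*d1,e2+k[1]*d2; return np.round((p+q)/2,4),np.round(p-q,4)
print('A',tri(ta,sa),P(ta,t,.039),P(sa,s,.039));print('B',tri(tb,sb),P(tb,t,.032),P(sb,s,.032))
print('slope top edge',P(f(83,25),t,.097),P(f(93,495),t,.097),'lip inner',P(f(245,40),t,.032),P(f(250,495),t,.032),'lip outer top',P(f(268,40),t,.0446),P(f(270,495),t,.0446),'apron front',P(f(363,40),t,.018),P(f(370,495),t,.018))
g=lambda u,v:(160+(u-400)/4-.4,205+(v-450)/4-.4); h=lambda u,v:(325+(u-400)/4-.4,315+(v-140)/4-.4)
print('handle top',P(g(461,523),t,.160),P(h(534,203),s,.160))
print('block top t',[P(g(*q),t,.080) for q in((429,490),(558,490),(558,561),(429,561))])
print('block top s',[P(h(*q),s,.080) for q in((473,181),(582,181),(582,361),(470,359))])
b=cv2.resize(s['bgr'][214:242,262:296],None,fx=12,fy=12,interpolation=2)
b2=cv2.resize(s['bgr'][214:242,332:366],None,fx=12,fy=12,interpolation=2)
b3=cv2.resize(t['bgr'][144:172,284:318],None,fx=12,fy=12,interpolation=2)
im=np.hstack([b,b2]);cv2.imwrite('pics/c2.png',cv2.convertScaleAbs(im,alpha=1.4))
E
```

```text
(294, 150, 306, 166) 108 [ 2  3  8  8 48]
(295, 209, 307, 225) 109 [ 2  5  8  9 50]
(268, 218, 290, 236) 162 [  0   0  22  13 171]
(338, 220, 362, 240) 163 [  0   0  24  14 169]
[299.0625     156.72916667] [300.72 217.74] [278.01169591 222.38596491] [349.56213018 224.6035503 ]
A (array([0.659 , 0.0468, 0.0367]), array([-0.0008, -0.    , -0.0001])) [0.6582 0.0467 0.039 ] [0.659  0.0485 0.039 ]
B (array([0.4783, 0.0419, 0.0293]), array([-0.0026,  0.0001, -0.0001])) [0.4769 0.0419 0.032 ] [0.4796 0.0439 0.032 ]
slope top edge [0.6996 0.1824 0.097 ] [0.4305 0.1747 0.097 ] lip inner [0.7021 0.0934 0.032 ] [0.4301 0.0896 0.032 ] lip outer top [0.6998 0.0789 0.0446] [0.4301 0.0771 0.0446] apron front [0.7045 0.0228 0.018 ] [0.4299 0.0188 0.018 ]
handle top [0.4599 0.3816 0.16  ] [0.461  0.3896 0.16  ]
block top t [array([0.485 , 0.4277, 0.08  ]), array([0.485 , 0.3335, 0.08  ]), array([0.4339, 0.3329, 0.08  ]), array([0.4338, 0.4269, 0.08  ])]
block top s [array([0.4897, 0.3408, 0.08  ]), array([0.4337, 0.3389, 0.08  ]), array([0.4343, 0.4347, 0.08  ]), array([0.4887, 0.4356, 0.08  ])]
```

View pics/c2.png

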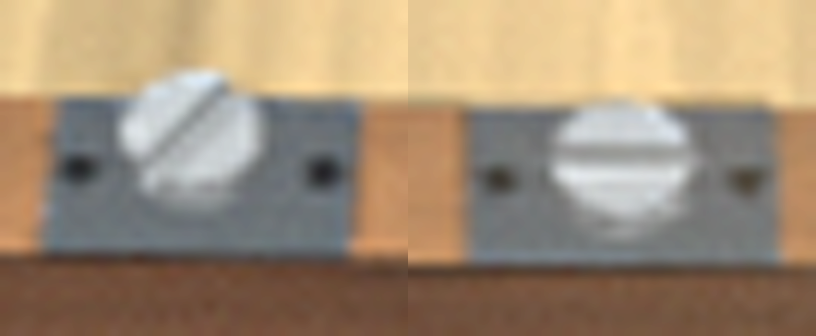

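```bash
python3 - <<'E'
from h import *
t=snap('top');s=snap('side')
f=lambda u,v:(262+u/12-.46,214+v/12-.46); g=lambda u,v:(332+(u-408)/12-.46,214+v/12-.46)
for z in(.038,.040):
    w=onplane(s,[f(150,165),f(222,90),f(188,127)],z); d=w[1]-w[0]; print(z,np.round(w,4).tolist(),'slot yaw',np.degrees(np.arctan2(d[1],d[0]))%180,np.linalg.norm(d))
w=onplane(s,[g(553,155),g(690,155),g(621,155)],.032);d=w[1]-w[0];print(np.round(w,4).tolist(),np.degrees(np.arctan2(d[1],d[0]))%180,np.linalg.norm(d))
print(robot.get_obs()['position'])
E
```

```text
0.038 [[0.6674, 0.0635, 0.038], [0.6545, 0.0433, 0.038], [0.6606, 0.0533, 0.038]] slot yaw 57.401891435053486 0.023968304886099644
0.04 [[0.6671, 0.065, 0.04], [0.6542, 0.0448, 0.04], [0.6603, 0.0548, 0.04]] slot yaw 57.40189143505333 0.023918318351091847
[[0.4944, 0.0503, 0.032], [0.4659, 0.0493, 0.032], [0.4802, 0.0498, 0.032]] 1.9351029923283818 0.02853971666909281
[ 0.27399174 -0.5615976   0.24438113]
```

```bash
python3 - <<'E'
from h import *
for n in('top','side'):
    c=snap(n); hsv=cv2.cvtColor(c['bgr'],cv2.COLOR_BGR2HSV); H,S,V=cv2.split(hsv)
    for nm,m in(('white',(S<45)&(V>110)),('purple',(H>125)&(H<160)&(S>90)),('blue',(H>105)&(H<125)&(S>130))):
        cs,_=cv2.findContours(m.astype(np.uint8),0,1)
        for q in cs:
            A=cv2.contourArea(q)
            if 150<A<900:
                M=cv2.moments(q); u=(M['m10']/M['m00'],M['m01']/M['m00']); r=cv2.minAreaRect(q)
                print(n,nm,A,np.round(u,1),np.round(r[1],1),np.round(onplane(c,[u],.012)[0],4))
E
```

```text
top white 318.5 [433.3 239.1] [28.1 12.8] [ 0.4119 -0.3573  0.012 ]
top white 315.0 [376.2 228.4] [28.  12.7] [ 0.4448 -0.1846  0.012 ]
top white 303.0 [438.4 189.8] [27.1 12.4] [ 0.5611 -0.3755  0.012 ]
top white 309.0 [374.7 189.5] [12.4 27.5] [ 0.5624 -0.1808  0.012 ]
top white 525.0 [341.1 159.6] [26. 26.] [ 0.6533 -0.08    0.012 ]
top purple 281.0 [367.3 275. ] [26. 12.] [ 0.3057 -0.1566  0.012 ]
top blue 251.5 [331.6 110.9] [26.5 10.9] [ 0.8037 -0.0517  0.012 ]
side white 169.0 [291.9 347.3] [16.  22.4] [0.5977 0.3652 0.012 ]
side white 606.5 [285.2 193. ] [26. 29.] [ 0.6552 -0.0731  0.012 ]
side white 375.5 [626.5 195.2] [71.7  7.2] [-0.2964 -0.0979  0.012 ]
side white 247.0 [361.9 167.2] [ 9.6 29.8] [ 0.4475 -0.177   0.012 ]
side white 246.5 [320.3 167.1] [29.9  9.5] [ 0.5653 -0.1738  0.012 ]
side white 202.5 [372.2 127.3] [ 8.7 27.6] [ 0.4153 -0.3489  0.012 ]
side white 182.0 [324.  122.5] [ 7. 26.] [ 0.5642 -0.3666  0.012 ]
side white 346.5 [614.6  85.6] [24.5 27.8] [-0.4474 -0.6141  0.012 ]
side white 689.0 [296.6  77.5] [41. 27.] [ 0.6701 -0.6006  0.012 ]
side white 294.5 [361.2  11.6] [28. 26.] [ 0.4463 -1.0658  0.012 ]
side purple 318.0 [411.3 176.6] [12. 29.] [ 0.31   -0.1452  0.012 ]
side blue 343.5 [228.5 200.8] [12.5 31.5] [ 0.8057 -0.0407  0.012 ]
```

Request:
carry_out(
  steps=[
    [[2.5, 3.6, 0.6], 8.5, 0],
    [[2.5, 3.6, 0.6], 8.5, 0],
    [[2.5, 3.6, 0.6], 8.5, 0],
    [[2.5, 3.6, 0.6], 8.5, 0],
    [[2.5, 3.6, 0.6], 8.5, 0],
    [[2.5, 3.6, 0.6], 8.5, 0],
    [[2.5, 3.6, 0.6], 8.5, 0],
    [[2.5, 3.6, 0.6], 8.5, 0],
    [[2.5, 3.6, 0.6], 8.5, 0],
    [[2.5, 3.6, 0.6], 8.5, 0],
  ],
  squeeze=40,
)

```text
time: 1.5
position: [0.5277, -0.1943, 0.3069]
tool_rot: [0.982, 0.191, 0.003, 0.002]
ft_force: [0.2, -1.0, -0.8]
grip_width: 0.0875
```

Request:
carry_out(
  steps=[
    [[0, 3.6, 0], 8.5, 0],
    [[0, 3.6, 0], 8.5, 0],
    [[0, 3.6, 0], 8.5, 0],
    [[0, 3.6, 0], 8.5, 0],
    [[0, 3.6, 0], 8.5, 0],
    [[0, 3.6, 0], 8.5, 0],
    [[0, 3.6, 0], 8.5, 0],
    [[0, 3.6, 0], 8.5, 0],
    [[0, 3.6, 0], 8.5, 0],
    [[0, 3.6, 0], 8.5, 0],
  ],
)

```text
time: 2.5
position: [0.5309, 0.181, 0.3102]
tool_rot: [0.588, 0.809, 0.008, -0.0]
ft_force: [0.3, 0.3, 0.2]
grip_width: 0.0869
```

Request:
carry_out(
  steps=[
    [[-0.6, 2.2, 0], 7.5, 0],
    [[-0.6, 2.2, 0], 7.5, 0],
    [[-0.6, 2.2, 0], 7.5, 0],
    [[-0.6, 2.2, 0], 7.5, 0],
    [[-0.6, 2.2, 0], 7.5, 0],
    [[-0.6, 2.2, 0], 7.5, 0],
    [[-0.6, 2.2, 0], 7.5, 0],
    [[-0.6, 2.2, 0], 7.5, 0],
    [[-0.6, 2.2, 0], 7.5, 0],
    [[-0.6, 2.2, 0], 7.5, 0],
  ],
)

```text
time: 3.5
position: [0.4677, 0.4129, 0.3111]
tool_rot: [-0.056, 0.998, 0.008, -0.005]
ft_force: [0.2, -0.9, -0.2]
grip_width: 0.0871
```

Request:
carry_out(
  steps=[
    [[-0.3, -1.3, -4.0], -3, 0],
    [[-0.3, -1.2, -3.0], -3, 0],
    [[0, 0, -2.0], 0, 0],
    [[0, 0, 0], 0, 0],
  ],
)

```text
time: 3.9
position: [0.4606, 0.3921, 0.2205]
tool_rot: [-0.006, 1.0, 0.01, -0.002]
ft_force: [-0.0, 0.1, 0.4]
grip_width: 0.0871
```

```bash
cat >> h.py <<'E'
def st():
    o=robot.get_obs(); R=Rotation.from_quat(o['tool_rot']).as_matrix()
    print('t',round(o['time'],1),'p',np.round(o['position'],4),'jawyaw',round(float(np.degrees(np.arctan2(R[1,0],R[0,0]))),1),'tilt',np.round(R[:,2],3),'F',np.round(o['ft_force'],1),'M',np.round(o['moment'],2),'w',round(o['grip_width'],4),'q6',round(float(np.degrees(o['q'][5])))); return o
E
python3 - <<'E'
from h import *
o=st(); c=snap('side','s1.png',(300,220,460,400),3.3)
E
```

```text
t 3.9 p [0.4606 0.3921 0.2205] jawyaw -179.3 tilt [-0.003  0.02  -1.   ] F [-0.   0.1  0.4] M [ 0.11 -0.06 -0.03] w 0.0871 q6 -152
```

View pics/s1.png

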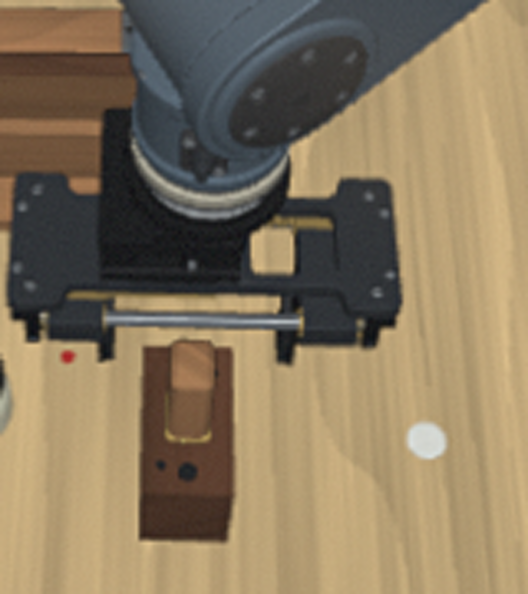

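```bash
python3 - <<'E'
from h import *
s=snap('side')
for dy in(-.0095,0,.0095): print(proj(s,[[.4605,.3925+dy,.1985],[.4605-.05,.3925+dy,.1985],[.4605+.05,.3925+dy,.1985]]).round(1).tolist())
g=lambda u,v:(300+u/3.3-.35,220+v/3.3-.35)
for z in(.1985,): print(onplane(s,[g(107,359),g(285,362)],z))
print('handle top centre',onplane(s,[g(193,353)],.16),'handle base',onplane(s,[g(188,437)],.08))
E
```

```text
[[359.2, 317.8], [386.9, 318.6], [331.6, 316.9]]
[[359.2, 322.6], [387.1, 323.4], [331.4, 321.6]]
[[359.2, 327.4], [387.2, 328.3], [331.1, 326.5]]
[[0.50869424 0.40574036 0.1985    ]
 [0.41273442 0.40417887 0.1985    ]]
handle top centre [[0.46102281 0.38204018 0.16      ]] handle base [[0.46085919 0.39896806 0.08      ]]
```

Request:
carry_out(
  steps=[
    [[0, -0.5, 0], -1, 0],
    [[0, 0, -2.5], 0, 0],
    [[0, 0, -2.5], 0, 0],
    [[0, 0, -2.5], 0, 0],
    [[0, 0, -1.5], 0, 0],
    [[0, 0, -0.5], 0, 0],
  ],
)

```text
time: 4.6
position: [0.4713, 0.3912, 0.138]
tool_rot: [0.005, 1.0, 0.017, 0.013]
ft_force: [0.3, 0.3, 0.6]
grip_width: 0.087
```

```bash
python3 - <<'E'
from h import *
o=st(); c=snap('side','s2.png',(310,250,430,390),4)
E
```

```text
t 4.6 p [0.4713 0.3912 0.138 ] jawyaw 179.4 tilt [ 0.026  0.035 -0.999] F [0.3 0.3 0.6] M [ 0.08 -0.03  0.  ] w 0.087 q6 -152
```

View pics/s2.png

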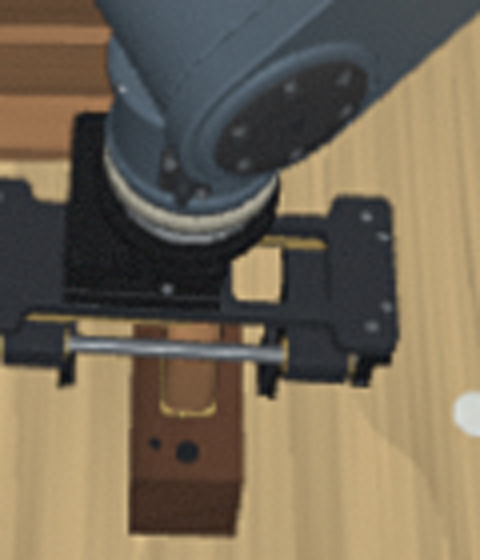

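Request:
carry_out(
  steps=[
    [[0, 0, 2.5], 0, 0],
    [[0, 0, 2.5], 0, 0],
    [[0, 0, 2.5], 0, 0],
    [[0, 0, 1.5], 0, 0],
    [[0, 0, 0.0], 0, 0],
  ],
)

```text
time: 5.15
position: [0.4743, 0.392, 0.2381]
tool_rot: [0.006, 1.0, 0.02, 0.018]
ft_force: [0.9, -0.2, -0.7]
grip_width: 0.0872
```

```bash
python3 -c "
from h import *
st()"
```

```text
t 5.2 p [0.4743 0.392  0.2381] jawyaw 179.3 tilt [ 0.036  0.04  -0.999] F [ 0.9 -0.2 -0.7] M [0.15 0.01 0.04] w 0.0872 q6 -151
```

Request:
carry_out(
  steps=[
    [[0, 0, -0.8], 0, 0],
    [[0, 0, -0.8], 0, 0],
    [[0, 0, -0.8], 0, 0],
    [[0, 0, -0.8], 0, 0],
    [[0, 0, -0.8], 0, 0],
  ],
)

```text
time: 5.65
position: [0.4738, 0.3915, 0.1947]
tool_rot: [0.006, 1.0, 0.02, 0.018]
ft_force: [0.2, -0.2, -0.1]
grip_width: 0.0869
```

```bash
python3 -c "
from h import *
st()"
```

```text
t 5.7 p [0.4738 0.3915 0.1947] jawyaw 179.3 tilt [ 0.036  0.04  -0.999] F [ 0.2 -0.2 -0.1] M [0.06 0.06 0.03] w 0.0869 q6 -151
```

Request:
carry_out(
  steps=[
    [[0, 0, 1], 0, 0],
    [[0, 0, 1], 0, 0],
    [[2.6, 2.2, 0], 0, 0],
    [[0, 0, 0], 0, 0],
  ],
)

```text
time: 6.05
position: [0.4988, 0.413, 0.2141]
tool_rot: [0.006, 1.0, 0.018, 0.015]
ft_force: [-0.3, -0.1, 0.4]
grip_width: 0.0871
```

```bash
python3 -c "
from h import *
st()"
```

```text
t 6.0 p [0.4988 0.413  0.2141] jawyaw 179.3 tilt [ 0.03   0.036 -0.999] F [-0.3 -0.1  0.4] M [ 0.05 -0.05  0.06] w 0.0871 q6 -150
```

Request:
carry_out(
  steps=[
    [[-2.6, -2.2, 0], 0, 0],
    [[0, 0, 0], 0, 0],
  ],
)

```text
time: 6.25
position: [0.4722, 0.3908, 0.2154]
tool_rot: [0.006, 1.0, 0.018, 0.015]
ft_force: [-1.2, -0.1, -1.0]
grip_width: 0.0872
```

```bash
python3 -c "
from h import *
st()"
```

```text
t 6.2 p [0.4722 0.3908 0.2154] jawyaw 179.3 tilt [ 0.031  0.037 -0.999] F [-1.2 -0.1 -1. ] M [ 0.07 -0.04 -0.02] w 0.0872 q6 -151
```

Request:
carry_out(
  steps=[
    [[0, 0, 4], 0, 0],
    [[0, 0, 0], 0, 0],
  ],
)

```text
time: 6.45
position: [0.472, 0.3905, 0.2579]
tool_rot: [0.006, 1.0, 0.019, 0.016]
ft_force: [0.2, 1.0, 0.8]
grip_width: 0.087
```

```bash
python3 -c "
from h import *
print(st()['q'])"
```

```text
t 6.5 p [0.472  0.3905 0.2579] jawyaw 179.3 tilt [ 0.031  0.037 -0.999] F [0.2 1.  0.8] M [ 0.15 -0.04 -0.02] w 0.087 q6 -151
[ 0.50072086  0.47796159  1.4855681   0.01923227  1.1328816  -2.63708214]
```

Request:
carry_out(
  steps=[
    [[3.8, 2.4, 0], 0, 0],
    [[3.8, 2.4, 0], 0, 0],
    [[3.8, 2.4, 0], 0, 0],
    [[3.8, 2.4, 0], 0, 0],
    [[0, 0, 0], 0, 0],
  ],
)

```text
time: 6.95
position: [0.6222, 0.4861, 0.259]
tool_rot: [0.006, 1.0, 0.017, 0.012]
ft_force: [-0.6, -0.8, -0.6]
grip_width: 0.087
```

```bash
python3 -c "
from h import *
print(st()['q'])"
```

```text
t 7.0 p [0.6222 0.4861 0.259 ] jawyaw 179.3 tilt [ 0.025  0.033 -0.999] F [-0.6 -0.8 -0.6] M [ 0.1  -0.01  0.03] w 0.087 q6 -150
[ 0.51615262  0.74194698  0.96289771  0.01696585  1.39863078 -2.61675716]
```

Request:
carry_out(
  steps=[
    [[-1.2, -0.8, 0], 0, 0],
    [[-1.2, -0.8, 0], 0, 0],
    [[-1.2, -0.8, 0], 0, 0],
    [[-1.2, -0.8, 0], 0, 0],
    [[-1.2, -0.8, 0], 0, 0],
    [[-1.2, -0.8, 0], 0, 0],
    [[-1.2, -0.8, 0], 0, 0],
    [[-1.2, -0.8, 0], 0, 0],
    [[-1.2, -0.8, 0], 0, 0],
    [[-1.2, -0.8, 0], 0, 0],
  ],
)

```text
time: 7.95
position: [0.4943, 0.4014, 0.2625]
tool_rot: [0.005, 1.0, 0.017, 0.013]
ft_force: [-0.3, -0.4, 0.6]
grip_width: 0.0868
```

```bash
python3 -c "
from h import *
print(st()['q'])"
```

```text
t 8.0 p [0.4943 0.4014 0.2625] jawyaw 179.4 tilt [ 0.026  0.034 -0.999] F [-0.3 -0.4  0.6] M [0.11 0.02 0.02] w 0.0868 q6 -151
[ 0.49899738  0.50873115  1.413668    0.01868494  1.17966506 -2.63857939]
```

Request:
carry_out(
  steps=[
    [[0, 0, 0], -8.5, 0],
    [[0, 0, 0], -8.5, 0],
    [[0, 0, 0], -8.5, 0],
    [[0, 0, 0], -8.5, 0],
    [[0, 0, 0], -8.5, 0],
    [[0, 0, 0], -8.5, 0],
    [[0, 0, 0], -8.5, 0],
    [[0, 0, 0], -8.5, 0],
    [[0, 0, 0], -8.5, 0],
    [[0, 0, 0], -8.5, 0],
  ],
)

```text
time: 8.95
position: [0.484, 0.3961, 0.2709]
tool_rot: [0.687, 0.726, 0.005, 0.022]
ft_force: [-0.3, 0.5, 0.2]
grip_width: 0.087
```

Request:
carry_out(
  steps=[
    [[0, 0, 0], -8.5, 0],
    [[0, 0, 0], -8.5, 0],
    [[0, 0, 0], -8.5, 0],
    [[0, 0, 0], -8.5, 0],
    [[0, 0, 0], -8.5, 0],
    [[0, 0, 0], -8.5, 0],
    [[0, 0, 0], -8.5, 0],
    [[0, 0, 0], -8.5, 0],
    [[0, 0, 0], -8.5, 0],
    [[0, 0, 0], -8.5, 0],
  ],
)

```text
time: 9.95
position: [0.4762, 0.3927, 0.2786]
tool_rot: [0.998, 0.063, -0.01, 0.02]
ft_force: [0.6, 0.1, -0.1]
grip_width: 0.087
```

```bash
python3 -c "
from h import *
print(st()['q'])"
```

```text
t 9.9 p [0.4762 0.3927 0.2786] jawyaw 7.2 tilt [-0.017 -0.04  -0.999] F [ 0.6  0.1 -0.1] M [-0.01 -0.1  -0.03] w 0.087 q6 23
[ 0.52108843  0.49776621  1.3857804  -0.02736304  1.29304847  0.40274556]
```

Request:
carry_out(
  steps=[
    [[-1.5, -0.7, -2.5], 0, 0],
    [[-1.5, -0.7, -2.5], 0, 0],
    [[0, 0, 0], 0, 0],
  ],
)

```text
time: 10.25
position: [0.4447, 0.3777, 0.2308]
tool_rot: [0.998, 0.061, -0.007, 0.018]
ft_force: [-0.4, -1.6, -0.9]
grip_width: 0.087
```

```bash
python3 -c "
from h import *
print(st()['q'])"
```

```text
t 10.2 p [0.4447 0.3777 0.2308] jawyaw 7.0 tilt [-0.012 -0.037 -0.999] F [-0.4 -1.6 -0.9] M [ 0.03 -0.14 -0.03] w 0.087 q6 24
[ 0.5256693   0.50052575  1.52990033 -0.02873374  1.14092066  0.41496692]
```

Request:
carry_out(
  steps=[
    [[0.8, 0.5, 0], -3.3, 0],
    [[0.8, 0.5, 0], -3.3, 0],
    [[0, 0, 0], 0, 0],
    [[0, 0, -3.5], 0, 0],
    [[0, 0, -3.5], 0, 0],
    [[0, 0, -1.5], 0, 0],
    [[0, 0, 0], 0, 0],
  ],
)

```text
time: 10.95
position: [0.4657, 0.3905, 0.1545]
tool_rot: [1.0, 0.005, -0.0, 0.013]
ft_force: [-0.4, -0.1, -0.0]
grip_width: 0.0867
```

```bash
python3 -c "
from h import *
print(st()['q'])"
```

```text
t 10.9 p [0.4657 0.3905 0.1545] jawyaw 0.6 tilt [-0.    -0.027 -1.   ] F [-0.4 -0.1 -0. ] M [-0.07 -0.11 -0.03] w 0.0867 q6 30
[ 0.52506387  0.6216543   1.54513242 -0.02746589  0.98855311  0.53017578]
```

Request:
carry_out(
  steps=[
    [[-0.5, -0.4, 0], 0, 0],
    [[0, 0, -0.9], 0, 0],
    [[0, 0, -0.9], 0, 0],
    [[0, 0, -0.9], 0, 0],
    [[0, 0, -0.7], 0, 0],
    [[0, 0, 0], 0, 0],
  ],
)

```text
time: 11.55
position: [0.4625, 0.3875, 0.1229]
tool_rot: [1.0, 0.006, 0.003, 0.011]
ft_force: [0.6, -0.0, -0.5]
grip_width: 0.0867
```

```bash
python3 -c "
from h import *
st(); snap('side','s3.png',(310,250,430,390),4)"
```

```text
t 11.6 p [0.4625 0.3875 0.1229] jawyaw 0.7 tilt [ 0.007 -0.023 -1.   ] F [ 0.6 -0.  -0.5] M [-0.07 -0.05 -0.02] w 0.0867 q6 30
```

View pics/s3.png

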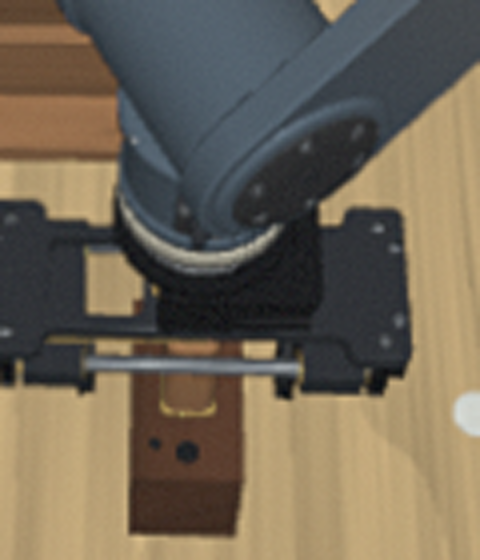

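```bash
python3 -c "
from h import *
s=snap('side')
g=lambda u,v:(310+u/4-.4,250+v/4-.4)
print(onplane(s,[g(285,396),g(94,392)],.101),onplane(s,[g(188,412)],.08), proj(s,[[.4625,.3875+.0095+.0005,.101]]))"
```

```text
[[0.41444114 0.39904289 0.101     ]
 [0.50742148 0.40023039 0.101     ]] [[0.46088735 0.40007427 0.08      ]] [[356.16911656 347.08729176]]
```

Request:
carry_out(
  steps=[
    [[0, 0, 0], 0, 0.5],
    [[0, 0, 0], 0, 1],
    [[0, 0, 0], 0, 1],
    [[0, 0, 0], 0, 1],
    [[0, 0, 0], 0, 1],
    [[0, 0, 0], 0, 1],
  ],
  squeeze=40,
)

```text
time: 12.25
position: [0.4639, 0.3884, 0.1249]
tool_rot: [1.0, 0.006, 0.005, 0.01]
ft_force: [-1.2, 0.2, 0.8]
grip_width: 0.0471
```

```bash
python3 -c "
from h import *
st()"
```

```text
t 12.2 p [0.4639 0.3884 0.1249] jawyaw 0.7 tilt [ 0.011 -0.02  -1.   ] F [-1.2  0.2  0.8] M [-0.01 -0.05 -0.02] w 0.0471 q6 30
```

Request:
carry_out(
  steps=[
    [[-0.2, -0.2, -0.2], 0, 1],
    [[0, 0, -0.1], 0, 1],
    [[0, 0, 0], 0, 1],
    [[0, 0, 0], 0, 1],
    [[0, 0, 0], 0, 1],
    [[0, 0, 0], 0, 1],
  ],
)

```text
time: 12.85
position: [0.4614, 0.3862, 0.1218]
tool_rot: [1.0, 0.006, 0.005, 0.01]
ft_force: [0.3, 0.3, 0.8]
grip_width: 0.0259
```

```bash
python3 -c "
from h import *
st()"
```

```text
t 12.8 p [0.4614 0.3862 0.1218] jawyaw 0.7 tilt [ 0.01 -0.02 -1.  ] F [0.3 0.3 0.8] M [-0.    0.02  0.04] w 0.0259 q6 30
```

Request:
carry_out(
  steps=[
    [[0, 0, 1.3], 0, 1],
    [[0, 0, 1.3], 0, 1],
    [[0, 0, 1.3], 0, 1],
    [[0, 0, 1.3], 0, 1],
    [[0, 0, 1.3], 0, 1],
    [[0, 0, 1.3], 0, 1],
    [[0, 0, 1.3], 0, 1],
    [[0, 0, 1.3], 0, 1],
    [[0, 0, 1.3], 0, 1],
    [[0, 0, 1.3], 0, 1],
  ],
)

```text
time: 13.85
position: [0.4602, 0.3855, 0.2647]
tool_rot: [1.0, 0.006, 0.006, 0.01]
ft_force: [-0.2, 0.3, -1.6]
grip_width: 0.0258
```

```bash
python3 -c "
from h import *
st(); snap('side','s4.png',(300,210,430,390),3.3)"
```

```text
t 13.8 p [0.4602 0.3855 0.2647] jawyaw 0.7 tilt [ 0.012 -0.019 -1.   ] F [-0.2  0.3 -1.6] M [ 0.03 -0.05  0.02] w 0.0258 q6 30
```

View pics/s4.png

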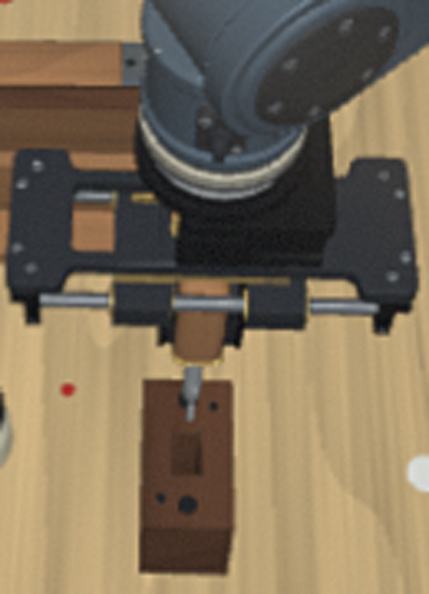

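```bash
python3 -c "
from h import *
s=snap('side')
g=lambda u,v:(300+u/3.3-.35,210+v/3.3-.35)
print('tip cam',onplane(s,[g(190,418)],.145),'shank top',onplane(s,[g(193,368)],.145+.078),'hole',onplane(s,[g(187,453)],.08))
print(proj(s,[[.4602,.3855,.145],[.4602,.3855,.223]]),g(190,418),g(193,368))"
```

```text
tip cam [[0.46207026 0.39481883 0.145     ]] shank top [[0.46326078 0.40189107 0.223     ]] hole [[0.46156971 0.38809095 0.08      ]]
[[358.25672587 331.78297761]
 [359.93550016 312.75337317]] (357.22575757575754, 336.31666666666666) (358.1348484848485, 321.1651515151515)
```

Request:
carry_out(
  steps=[
    [[1.0, -1.7, 0], 7.3, 1],
    [[1.0, -1.7, 0], 7.3, 1],
    [[1.0, -1.7, 0], 7.3, 1],
    [[1.0, -1.7, 0], 7.3, 1],
    [[1.0, -1.7, 0], 7.3, 1],
    [[1.0, -1.7, 0], 7.3, 1],
    [[1.0, -1.7, 0], 7.3, 1],
    [[1.0, -1.7, 0], 7.3, 1],
    [[1.0, -1.7, 0], 7.3, 1],
    [[1.0, -1.7, 0], 7.3, 1],
  ],
)

```text
time: 14.95
position: [0.5588, 0.2112, 0.2654]
tool_rot: [0.782, 0.623, 0.009, 0.001]
ft_force: [-0.6, 0.7, -2.0]
grip_width: 0.0254
```

Request:
carry_out(
  steps=[
    [[1.0, -1.7, 0], 7.3, 1],
    [[1.0, -1.7, 0], 7.3, 1],
    [[1.0, -1.7, 0], 7.3, 1],
    [[1.0, -1.7, 0], 7.3, 1],
    [[1.0, -1.7, 0], 7.3, 1],
    [[1.0, -1.7, 0], 7.3, 1],
    [[1.0, -1.7, 0], 7.3, 1],
    [[1.0, -1.7, 0], 7.3, 1],
    [[1.0, -1.7, 0], 7.3, 1],
    [[0, 0, 0], 0, 1],
  ],
)

```text
time: 15.95
position: [0.6485, 0.0483, 0.2616]
tool_rot: [0.297, 0.955, 0.004, -0.007]
ft_force: [-1.2, 0.9, -1.1]
grip_width: 0.0259
```

```bash
python3 -c "
from h import *
st()"
```

```text
t 15.9 p [0.6485 0.0483 0.2616] jawyaw 145.4 tilt [-0.011  0.011 -1.   ] F [-1.2  0.9 -1.1] M [ 0.18 -0.05 -0.02] w 0.0259 q6 -151
```

Request:
carry_out(
  steps=[
    [[0.6, 0.1, 0], 1, 1],
    [[0.6, 0.1, -1], 1, 1],
    [[0, 0, -1.1], 0, 1],
    [[0, 0, -1.1], 0, 1],
    [[0, 0, -1.1], 0, 1],
    [[0, 0, -1.1], 0, 1],
    [[0, 0, -1.1], 0, 1],
    [[0, 0, -1.1], 0, 1],
    [[0, 0, -0.6], 0, 1],
    [[0, 0, 0], 0, 1],
  ],
)

```text
time: 16.95
position: [0.6569, 0.0547, 0.1691]
tool_rot: [0.281, 0.96, 0.004, -0.011]
ft_force: [-0.5, 0.3, -1.9]
grip_width: 0.0259
```

```bash
python3 -c "
from h import *
st(); snap('side','s5.png',(240,180,320,250),7)"
```

```text
t 16.9 p [0.6569 0.0547 0.1691] jawyaw 147.4 tilt [-0.02   0.013 -1.   ] F [-0.5  0.3 -1.9] M [ 0.1  -0.06  0.04] w 0.0259 q6 -153
```

View pics/s5.png

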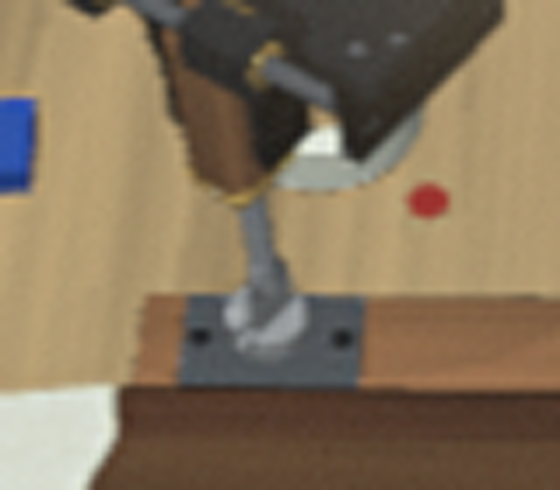

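```bash
python3 -c "
from h import *
s=snap('side','s6.png',(262,205,292,235),18)
g=lambda u,v:(240+u/7-.43,180+v/7-.43)
print(onplane(s,[g(252,314),g(285,288),g(268,301)],.0495),onplane(s,[(277.2,224.1)],.039))
st()"
```

```text
[[0.6625304  0.06314074 0.0495    ]
 [0.65206013 0.05112441 0.0495    ]
 [0.65748764 0.0571558  0.0495    ]] [[0.66046501 0.05398398 0.039     ]]
t 17.1 p [0.6576 0.0546 0.1703] jawyaw 147.4 tilt [-0.018  0.013 -1.   ] F [-0.8 -0.4 -0.8] M [ 0.11 -0.08 -0.04] w 0.0256 q6 -153
```

View pics/s6.png

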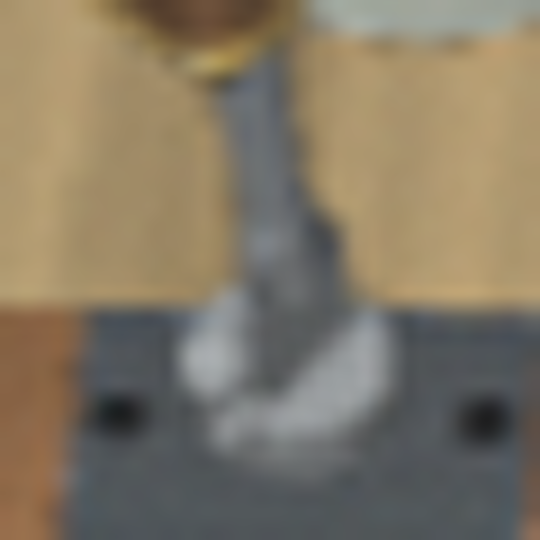

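```bash
python3 -c "
from h import *
s=snap('side')
g=lambda u,v:(262+u/18-.47,205+v/18-.47)
w=onplane(s,[g(255,385),g(345,295),g(300,340)],.0505); d=w[0]-w[1]; print(w,np.degrees(np.arctan2(d[1],d[0])),np.linalg.norm(d))
st()"
```

```text
[[0.66151511 0.06850516 0.0505    ]
 [0.65079186 0.05250788 0.0505    ]
 [0.65617376 0.06053741 0.0505    ]] 56.16538218124987 0.019258793945246763
t 17.1 p [0.658  0.0546 0.1708] jawyaw 147.4 tilt [-0.017  0.013 -1.   ] F [ 0.4  0.2 -1.8] M [ 0.11 -0.01  0.  ] w 0.0256 q6 -153
```

Request:
carry_out(
  steps=[
    [[0.4, -0.6, 0], 0, 1],
    [[0, 0, -0.4], 0, 1],
    [[0, 0, -0.4], 0, 1],
    [[0, 0, -0.3], 0, 1],
    [[0, 0, -0.2], 0, 1],
    [[0, 0, -0.2], 0, 1],
  ],
)

```text
time: 17.7
position: [0.6644, 0.0475, 0.158]
tool_rot: [0.281, 0.96, 0.004, -0.007]
ft_force: [-1.7, 0.5, 9.9]
grip_width: 0.0254
```

```bash
python3 -c "
from h import *
st();snap('side','s7.png',(262,205,292,235),14)"
```

```text
t 17.7 p [0.6644 0.0475 0.158 ] jawyaw 147.4 tilt [-0.011  0.012 -1.   ] F [-1.7  0.5  9.9] M [0.19 0.55 0.04] w 0.0254 q6 -154
```

View pics/s7.png

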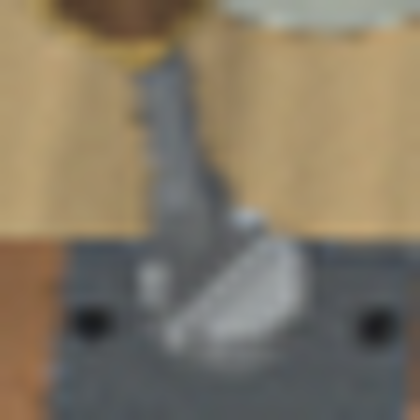

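Request:
carry_out(
  steps=[
    [[-0.1, 0.05, 0.15], 0, 1],
    [[-0.1, 0.05, 0], 0, 1],
    [[0, 0, -0.2], 0, 1],
    [[0, 0, -0.2], 0, 1],
    [[0, 0, -0.2], 0, 1],
  ],
)

```text
time: 18.25
position: [0.662, 0.0489, 0.1532]
tool_rot: [0.281, 0.96, 0.004, -0.007]
ft_force: [-0.8, 0.4, -1.4]
grip_width: 0.0258
```

```bash
python3 -c "
from h import *
st()"
```

```text
t 18.2 p [0.662  0.0489 0.1532] jawyaw 147.4 tilt [-0.011  0.012 -1.   ] F [-0.8  0.4 -1.4] M [ 0.08 -0.02 -0.  ] w 0.0258 q6 -153
```

Request:
carry_out(
  steps=[
    [[0, 0, -0.1], 0, 1],
    [[-0.03, -0.02, -0.05], -6, 1],
    [[-0.03, -0.02, -0.05], -8, 1],
    [[-0.03, -0.02, -0.05], -8, 1],
    [[-0.03, -0.01, -0.05], -8, 1],
  ],
)

```text
time: 18.75
position: [0.6612, 0.0486, 0.1522]
tool_rot: [0.527, 0.85, 0.006, -0.005]
ft_force: [-0.3, -0.6, -0.1]
grip_width: 0.0257
```

```bash
python3 -c "
from h import *
st()"
```

```text
t 18.8 p [0.6612 0.0486 0.1522] jawyaw 116.4 tilt [-0.001  0.016 -1.   ] F [-0.3 -0.6 -0.1] M [-0.06 -0.05  0.14] w 0.0257 q6 -123
```

Request:
carry_out(
  steps=[
    [[-0.03, 0, -0.04], -8.5, 1],
    [[-0.03, 0, -0.04], -8.5, 1],
    [[-0.03, 0.01, -0.04], -8.5, 1],
    [[-0.03, 0.01, -0.04], -8.5, 1],
    [[-0.03, 0.01, -0.04], -8.5, 1],
    [[-0.03, 0.02, -0.04], -8.5, 1],
    [[-0.02, 0.02, -0.04], -8.5, 1],
  ],
)

```text
time: 19.45
position: [0.6602, 0.0471, 0.1513]
tool_rot: [0.882, 0.471, 0.007, 0.002]
ft_force: [-0.7, -0.9, -0.3]
grip_width: 0.0259
```

```bash
python3 -c "
from h import *
st()"
```

```text
t 19.4 p [0.6602 0.0471 0.1513] jawyaw 56.2 tilt [ 0.013  0.003 -1.   ] F [-0.7 -0.9 -0.3] M [-0.1   0.03  0.12] w 0.0259 q6 -62
```

Request:
carry_out(
  steps=[
    [[-0.02, 0.03, -0.04], -8.5, 1],
    [[-0.02, 0.03, -0.04], -8.5, 1],
    [[-0.01, 0.03, -0.04], -8.5, 1],
    [[-0.01, 0.03, -0.04], -8.5, 1],
    [[0, 0.03, -0.04], -8.5, 1],
    [[0, 0.03, -0.04], -8.5, 1],
    [[0.01, 0.03, -0.04], -8.5, 1],
    [[0.01, 0.03, -0.04], -8.5, 1],
    [[0.02, 0.02, -0.04], -8.5, 1],
    [[0.02, 0.02, -0.04], -8.5, 1],
  ],
)

```text
time: 20.45
position: [0.6586, 0.0474, 0.1498]
tool_rot: [0.967, -0.256, 0.0, 0.008]
ft_force: [-0.7, -0.9, 1.1]
grip_width: 0.026
```

```bash
python3 -c "
from h import *
st()"
```

```text
t 20.4 p [0.6586 0.0474 0.1498] jawyaw -29.7 tilt [-0.004 -0.016 -1.   ] F [-0.7 -0.9  1.1] M [-0.01  0.21  0.19] w 0.026 q6 25
```

Request:
carry_out(
  steps=[
    [[0.02, 0.02, -0.04], -8.5, 1],
    [[0.03, 0.02, -0.04], -8.5, 1],
    [[0.03, 0.01, -0.04], -8.5, 1],
    [[0.03, 0.01, -0.04], -8.5, 1],
    [[0.03, 0, -0.04], -8.5, 1],
    [[0.03, 0, -0.04], -8.5, 1],
    [[0.03, -0.01, -0.04], -8.5, 1],
    [[0.03, -0.01, -0.04], -8.5, 1],
    [[0.03, -0.02, -0.04], -8.5, 1],
    [[0.02, -0.02, -0.04], -8.5, 1],
  ],
)

```text
time: 21.45
position: [0.6585, 0.0481, 0.1483]
tool_rot: [-0.532, 0.846, 0.009, -0.008]
ft_force: [-0.1, 0.1, 0.7]
grip_width: 0.0258
```

```bash
python3 -c "
from h import *
st()"
```

```text
t 21.4 p [0.6585 0.0481 0.1483] jawyaw -115.6 tilt [-0.023  0.007 -1.   ] F [-0.1  0.1  0.7] M [0.2  0.15 0.17] w 0.0258 q6 110
```

Request:
carry_out(
  steps=[
    [[0.02, -0.02, -0.04], -8.5, 1],
    [[0.02, -0.02, -0.04], -8.5, 1],
    [[0.01, -0.02, -0.04], -8.5, 1],
    [[0.01, -0.02, -0.04], -8.5, 1],
    [[0, -0.02, -0.04], -8.5, 1],
  ],
)

```text
time: 21.95
position: [0.6586, 0.0481, 0.1476]
tool_rot: [-0.185, 0.983, 0.012, -0.004]
ft_force: [-1.0, 0.8, 0.5]
grip_width: 0.0257
```

```bash
python3 -c "
from h import *
print(st()['q'])"
```

```text
t 21.9 p [0.6586 0.0481 0.1476] jawyaw -158.6 tilt [-0.013  0.022 -1.   ] F [-1.   0.8  0.5] M [0.19 0.13 0.15] w 0.0257 q6 152
[-0.1049637   0.68986811  1.41189454  0.02379148  1.05522078  2.65170858]
```

```bash
python3 -c "
from h import *
T=np.array([[662,48.9],[661.2,48.6],[660.2,47.1],[658.6,47.4],[658.5,48.1],[658.6,48.1]]);T[:,0]+=0
T=np.array([[662,48.9],[661.2,48.6],[660.2,47.1],[658.6,47.4],[658.5,48.1],[658.6,48.1]])
y=np.radians([147.4,116.4,56.2,-29.7,-115.6,-158.6]) # jaw yaw = blade normal direction
n=np.c_[np.cos(y),np.sin(y)]
A=np.c_[n,-np.ones(6)]; x,res,_,_=np.linalg.lstsq(A,(n*T).sum(1),rcond=None); print(x, A@x-(n*T).sum(1))
S=x[:2];c=x[2]
"
```

```text
[6.59370577e+02 4.74554362e+01 2.37300193e-01] [ 1.19957482 -0.44907356 -0.4033426   0.40458085 -0.03217553 -0.71956399]
```

Request:
carry_out(
  steps=[
    [[0, 0, 0.7], 0, 1],
    [[0, 0, 0.8], 0, 1],
    [[0, 0, 0], 8.5, 1],
    [[0, 0, 0], 8.5, 1],
    [[0, 0, 0], 8.5, 1],
    [[0, 0, 0], 8.5, 1],
    [[0, 0, 0], 8.5, 1],
    [[0, 0, 0], 8.5, 1],
    [[0, 0, 0], 8.5, 1],
    [[0, 0, 0], 8.5, 1],
  ],
)

```text
time: 22.95
position: [0.6596, 0.0471, 0.1691]
tool_rot: [0.711, -0.703, -0.006, 0.01]
ft_force: [0.6, 0.2, -1.1]
grip_width: 0.026
```

Request:
carry_out(
  steps=[
    [[0, 0, 0], 8.5, 1],
    [[0, 0, 0], 8.5, 1],
    [[0, 0, 0], 8.5, 1],
    [[0, 0, 0], 8.5, 1],
    [[0, 0, 0], 8.5, 1],
    [[0, 0, 0], 8.5, 1],
    [[0, 0, 0], 8.5, 1],
    [[0, 0, 0], 8.5, 1],
    [[0, 0, 0], 8.5, 1],
    [[0, 0, 0], 8.5, 1],
  ],
)

```text
time: 23.95
position: [0.6602, 0.0462, 0.1767]
tool_rot: [0.999, -0.03, 0.003, 0.012]
ft_force: [-0.1, 0.1, -1.1]
grip_width: 0.0258
```

```bash
python3 -c "
from h import *
st()"
```

```text
t 23.9 p [0.6602 0.0462 0.1767] jawyaw -3.4 tilt [ 0.006 -0.024 -1.   ] F [-0.1  0.1 -1.1] M [ 0.02 -0.08 -0.01] w 0.0258 q6 -1
```

Request:
carry_out(
  steps=[
    [[-0.04, 0.07, -0.5], 8.3, 1],
    [[-0.04, 0.06, -0.5], 8.3, 1],
    [[0, 0, -0.5], 8.3, 1],
    [[0, 0, -0.3], 0, 1],
    [[0, 0, -0.2], 0, 1],
  ],
)

```text
time: 24.45
position: [0.6601, 0.047, 0.1602]
tool_rot: [0.981, 0.194, 0.007, 0.011]
ft_force: [1.0, -0.4, -1.6]
grip_width: 0.0257
```

```bash
python3 -c "
from h import *
st()"
```

```text
t 24.4 p [0.6601 0.047  0.1602] jawyaw 22.4 tilt [ 0.018 -0.02  -1.   ] F [ 1.  -0.4 -1.6] M [ 0.04 -0.12 -0.  ] w 0.0257 q6 -27
```

Request:
carry_out(
  steps=[
    [[-0.07, 0.05, -0.3], -1, 1],
    [[0, 0, -0.3], 0, 1],
    [[0, 0, -0.2], 0, 1],
    [[0, 0, -0.2], 0, 1],
    [[0, 0, -0.2], 0, 1],
  ],
)

```text
time: 24.95
position: [0.6594, 0.0471, 0.1489]
tool_rot: [0.983, 0.183, 0.007, 0.012]
ft_force: [-0.4, -0.5, 2.2]
grip_width: 0.0257
```

```bash
python3 -c "
from h import *
st()"
```

```text
t 24.9 p [0.6594 0.0471 0.1489] jawyaw 21.1 tilt [ 0.017 -0.021 -1.   ] F [-0.4 -0.5  2.2] M [-0.12  0.19  0.08] w 0.0257 q6 -26
```

Request:
carry_out(
  steps=[
    [[0, 0, -0.05], -8.5, 1],
    [[0, 0, -0.04], -8.5, 1],
    [[0, 0, -0.04], -8.5, 1],
    [[0, 0, -0.04], -8.5, 1],
    [[0, 0, -0.04], -8.5, 1],
    [[0, 0, -0.04], -8.5, 1],
    [[0, 0, -0.04], -8.5, 1],
    [[0, 0, -0.04], -8.5, 1],
    [[0, 0, -0.04], -8.5, 1],
    [[0, 0, -0.04], -8.5, 1],
  ],
)

```text
time: 25.95
position: [0.658, 0.0476, 0.1471]
tool_rot: [0.843, -0.538, -0.005, 0.014]
ft_force: [-1.1, -0.3, 0.9]
grip_width: 0.0263
```

```bash
python3 -c "
from h import *
st()"
```

```text
t 25.9 p [0.658  0.0476 0.1471] jawyaw -65.0 tilt [-0.023 -0.018 -1.   ] F [-1.1 -0.3  0.9] M [0.03 0.27 0.14] w 0.0263 q6 61
```

Request:
carry_out(
  steps=[
    [[0, 0, -0.04], -7, 1],
    [[0, 0, -0.04], -7, 1],
    [[0, 0, -0.04], -7, 1],
    [[0, 0, -0.04], -4, 1],
  ],
)

```text
time: 26.35
position: [0.6578, 0.048, 0.1467]
tool_rot: [-0.7, 0.714, 0.008, -0.013]
ft_force: [-0.2, 0.1, 1.1]
grip_width: 0.0262
```

```bash
python3 -c "
from h import *
st()"
```

```text
t 26.4 p [0.6578 0.048  0.1467] jawyaw -91.1 tilt [-0.029 -0.006 -1.   ] F [-0.2  0.1  1.1] M [0.07 0.25 0.14] w 0.0262 q6 86
```

Request:
carry_out(
  steps=[
    [[0, 0, -0.03], -4, 1],
    [[0, 0, -0.03], -4, 1],
  ],
)

```text
time: 26.55
position: [0.6577, 0.0482, 0.1466]
tool_rot: [-0.647, 0.763, 0.009, -0.012]
ft_force: [-0.9, 1.0, 0.8]
grip_width: 0.0258
```

```bash
python3 -c "
from h import *
st()"
```

```text
t 26.6 p [0.6577 0.0482 0.1466] jawyaw -99.4 tilt [-0.03  -0.002 -1.   ] F [-0.9  1.   0.8] M [0.05 0.31 0.14] w 0.0258 q6 94
```

Request:
carry_out(
  steps=[
    [[0, 0, -0.03], -5, 1],
    [[0, 0, -0.03], -5, 1],
  ],
)

```text
time: 26.75
position: [0.6577, 0.0479, 0.1466]
tool_rot: [-0.577, 0.817, 0.009, -0.012]
ft_force: [-0.7, 0.5, 2.9]
grip_width: 0.0257
```

```bash
python3 -c "
from h import *
st()"
```

```text
t 26.8 p [0.6577 0.0479 0.1466] jawyaw -109.5 tilt [-0.03   0.002 -1.   ] F [-0.7  0.5  2.9] M [-0.06  0.37  1.  ] w 0.0257 q6 104
```

Request:
carry_out(
  steps=[
    [[0, 0, -0.03], -5, 1],
    [[0, 0, -0.03], -5, 1],
  ],
)

```text
time: 26.95
position: [0.6575, 0.0478, 0.1467]
tool_rot: [-0.505, 0.863, 0.009, -0.012]
ft_force: [-1.9, 0.7, 3.0]
grip_width: 0.0267
```

```bash
python3 -c "
from h import *
st()"
```

```text
t 26.9 p [0.6575 0.0478 0.1467] jawyaw -119.3 tilt [-0.03   0.004 -1.   ] F [-1.9  0.7  3. ] M [0.23 0.56 1.46] w 0.0267 q6 114
```

Request:
carry_out(
  steps=[
    [[0, 0, 0], 6, 1],
    [[0, 0, 0], 6, 1],
    [[0, 0, 0], 3, 1],
  ],
)

```text
time: 27.25
position: [0.6577, 0.0486, 0.1466]
tool_rot: [-0.618, 0.786, 0.007, -0.012]
ft_force: [-0.6, -0.7, -1.2]
grip_width: 0.0261
```

```bash
python3 -c "
from h import *
st()"
```

```text
t 27.2 p [0.6577 0.0486 0.1466] jawyaw -103.7 tilt [-0.029 -0.004 -1.   ] F [-0.6 -0.7 -1.2] M [0.06 0.22 0.13] w 0.0261 q6 99
```

Request:
carry_out(
  steps=[
    [[0, 0, 0.3], 2, 1],
    [[0, 0, 1.0], 0, 1],
    [[0, 0, 1.3], 0, 1],
    [[0, 0, 1.3], 0, 1],
    [[0, 0, 1.3], 0, 1],
    [[0, 0, 1.3], 0, 1],
    [[0, 0, 1.3], 0, 1],
    [[0, 0, 1.3], 0, 1],
    [[0, 0, 1.3], 0, 1],
    [[0, 0, 1.2], 0, 1],
  ],
)

```text
time: 28.25
position: [0.6575, 0.0491, 0.2718]
tool_rot: [-0.631, 0.776, 0.007, -0.012]
ft_force: [-0.2, 0.7, -1.8]
grip_width: 0.026
```

```bash
python3 -c "
from h import *
st()
c=cams.camera('side')['pixels'][:,:,::-1]
a=cv2.resize(c[212:242,255:365],None,fx=7,fy=7,interpolation=2); b=cv2.resize(c[150:230,235:345],None,fx=4.5,fy=4.5,interpolation=2)
im=np.zeros((600,800,3),np.uint8); im[:a.shape[0],:a.shape[1]]=a; im[225:225+b.shape[0],:b.shape[1]]=b; cv2.imwrite('pics/s8.png',cv2.convertScaleAbs(im,alpha=1.3))"
```

```text
t 28.2 p [0.6575 0.0491 0.2718] jawyaw -101.7 tilt [-0.027 -0.004 -1.   ] F [-0.2  0.7 -1.8] M [ 0.01  0.02 -0.05] w 0.026 q6 97
```

View pics/s8.png

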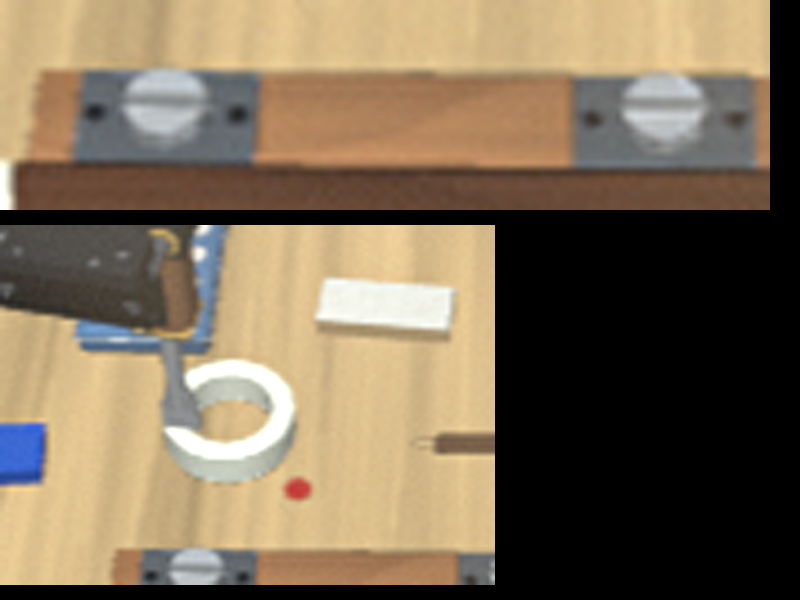

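Request:
carry_out(
  steps=[
    [[-1.0, 1.7, 0], 5.1, 1],
    [[-1.0, 1.7, 0], 5.1, 1],
    [[-1.0, 1.7, 0], 5.1, 1],
    [[-1.0, 1.7, 0], 5.1, 1],
    [[-1.0, 1.7, 0], 5.1, 1],
    [[-1.0, 1.7, 0], 5.1, 1],
    [[-1.0, 1.7, 0], 5.1, 1],
    [[-1.0, 1.7, 0], 5.1, 1],
    [[-1.0, 1.7, 0], 5.1, 1],
    [[-1.0, 1.7, 0], 5.1, 1],
  ],
)

```text
time: 29.3
position: [0.5564, 0.2215, 0.2759]
tool_rot: [0.91, -0.415, -0.0, 0.01]
ft_force: [1.0, -0.5, -1.4]
grip_width: 0.0262
```

Request:
carry_out(
  steps=[
    [[-1.0, 1.7, 0], 5.1, 1],
    [[-1.0, 1.7, 0], 5.1, 1],
    [[-1.0, 1.7, 0], 5.1, 1],
    [[-1.0, 1.7, 0], 5.1, 1],
    [[-1.0, 1.7, 0], 5.1, 1],
    [[-1.0, 1.7, 0], 5.1, 1],
    [[-1.0, 1.7, 0], 5.1, 1],
    [[-1.0, 1.7, 0], 5.1, 1],
    [[-1.0, 1.7, 0], 5.1, 1],
    [[0, 0, 0], 5.1, 1],
  ],
)

```text
time: 30.3
position: [0.4593, 0.3823, 0.2757]
tool_rot: [0.999, 0.038, 0.002, 0.01]
ft_force: [0.0, -0.3, -2.0]
grip_width: 0.0262
```

```bash
python3 -c "
from h import *
st()"
```

```text
t 30.3 p [0.4593 0.3823 0.2757] jawyaw 4.3 tilt [ 0.005 -0.02  -1.   ] F [ 0.  -0.3 -2. ] M [-0.   -0.15  0.02] w 0.0262 q6 26
```

Request:
carry_out(
  steps=[
    [[0.1, 0.2, -1.2], -2, 1],
    [[0.1, 0.2, -1.2], -1.6, 1],
    [[0, 0, -1.2], 0, 1],
    [[0, 0, -1.2], 0, 1],
  ],
)

```text
time: 30.7
position: [0.4615, 0.3879, 0.2273]
tool_rot: [1.0, 0.007, 0.004, 0.009]
ft_force: [-0.1, -0.8, -1.9]
grip_width: 0.0261
```

```bash
python3 -c "
from h import *
st(); snap('side','s9.png',(320,290,400,390),6)"
```

```text
t 30.7 p [0.4615 0.3879 0.2273] jawyaw 0.8 tilt [ 0.007 -0.019 -1.   ] F [-0.1 -0.8 -1.9] M [ 0.05 -0.06  0.02] w 0.0261 q6 30
```

View pics/s9.png

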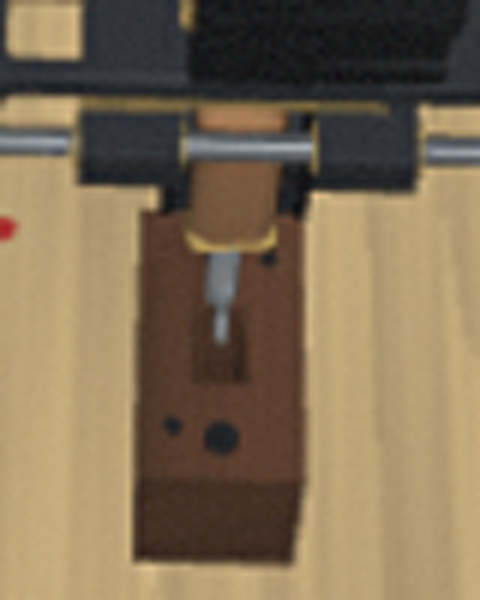

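```bash
python3 -c "
from h import *
s=snap('side')
g=lambda u,v:(320+u/6-.42,290+v/6-.42)
print('blade near corner',onplane(s,[g(221,342)],.1075),'hole near edge',onplane(s,[g(192,383),g(247,383)],.08))
st()"
```

```text
blade near corner [[0.46223581 0.39923647 0.1075    ]] hole near edge [[0.47080304 0.40213445 0.08      ]
 [0.45266545 0.40149476 0.08      ]]
t 30.8 p [0.4603 0.387  0.2258] jawyaw 0.8 tilt [ 0.003 -0.021 -1.   ] F [ 0.1  0.2 -0.9] M [ 0.01 -0.1   0.  ] w 0.0266 q6 30
```

Request:
carry_out(
  steps=[
    [[0.05, -0.05, -1.0], 0, 1],
    [[0, 0, -1.1], 0, 1],
    [[0, 0, -1.1], 0, 1],
    [[0, 0, -1.0], 0, 1],
  ],
)

```text
time: 31.2
position: [0.4625, 0.3866, 0.1822]
tool_rot: [1.0, 0.006, 0.003, 0.01]
ft_force: [-0.0, 0.3, -0.5]
grip_width: 0.0261
```

```bash
python3 -c "
from h import *
st()"
```

```text
t 31.2 p [0.4625 0.3866 0.1822] jawyaw 0.7 tilt [ 0.007 -0.02  -1.   ] F [-0.   0.3 -0.5] M [-0.04  0.18  0.02] w 0.0261 q6 30
```

Request:
carry_out(
  steps=[
    [[0, 0, -0.9], 0, 1],
    [[0, 0, -0.9], 0, 1],
    [[0, 0, -0.9], 0, 1],
  ],
)

```text
time: 31.5
position: [0.462, 0.3864, 0.1522]
tool_rot: [1.0, 0.006, 0.003, 0.01]
ft_force: [-0.9, -0.6, -0.7]
grip_width: 0.0261
```

```bash
python3 -c "
from h import *
st()"
```

```text
t 31.5 p [0.462  0.3864 0.1522] jawyaw 0.7 tilt [ 0.005 -0.02  -1.   ] F [-0.9 -0.6 -0.7] M [-0.05 -0.03  0.01] w 0.0261 q6 30
```

Blade is in the hole with no force. Continue to the seat at TCP ≈ 0.122.

Request:
carry_out(
  steps=[
    [[0, 0, -0.9], 0, 1],
    [[0, 0, -0.8], 0, 1],
    [[0, 0, -0.6], 0, 1],
    [[0, 0, -0.4], 0, 1],
    [[0, 0, -0.3], 0, 1],
  ],
)

```text
time: 32.0
position: [0.4621, 0.3864, 0.1215]
tool_rot: [1.0, 0.007, 0.002, 0.01]
ft_force: [-8.3, -4.4, 34.8]
grip_width: 0.0256
```

```bash
python3 -c "
from h import *
st()"
```

```text
t 32.0 p [0.4621 0.3864 0.1215] jawyaw 0.8 tilt [ 0.005 -0.021 -1.   ] F [-8.3 -4.4 34.8] M [-0.93  1.47  0.08] w 0.0256 q6 30
```

Request:
carry_out(
  steps=[
    [[0, 0, 0.1], 0, 0.5],
    [[0, 0, 0], 0, 0],
    [[0, 0, 0], 0, 0],
    [[0, 0, 0], 0, 0],
    [[0, 0, 0], 0, 0],
    [[0, 0, 0], 0, 0],
    [[0, 0, 0.8], 0, 0],
    [[0, 0, 1.3], 0, 0],
    [[0, 0, 1.3], 0, 0],
    [[0, 0, 1.3], 0, 0],
  ],
)

```text
time: 33.0
position: [0.4629, 0.3868, 0.1733]
tool_rot: [1.0, 0.007, 0.003, 0.01]
ft_force: [-0.4, -1.0, -0.1]
grip_width: 0.0861
```

Request:
carry_out(
  steps=[
    [[0, 0, 1.5], 0, 0],
    [[0, 0, 1.5], 0, 0],
    [[0, 0, 1.5], 0, 0],
    [[0, 0, 1.5], 0, 0],
  ],
)

```text
time: 33.4
position: [0.4634, 0.3872, 0.2413]
tool_rot: [1.0, 0.007, 0.005, 0.009]
ft_force: [-0.2, -0.9, -0.1]
grip_width: 0.087
```

```bash
cat > pan.py <<'E'
from h import *
def panels(n='top'):
    t=snap(n); hsv=cv2.cvtColor(t['bgr'],cv2.COLOR_BGR2HSV)
    m=((hsv[...,1]<40)&(hsv[...,2]>110)).astype(np.uint8)
    cs,_=cv2.findContours(m,0,1)
    for q in cs:
        A=cv2.contourArea(q)
        if 140<A<450:
            r=cv2.minAreaRect(q); w=onplane(t,cv2.boxPoints(r),.012); e1=w[1]-w[0];e2=w[2]-w[1]; L=e1 if np.linalg.norm(e1)>np.linalg.norm(e2) else e2
            print(n,A,np.round(r[0]),np.round(w.mean(0),4),'sides',np.round([np.linalg.norm(e1),np.linalg.norm(e2)],3),'long',round(np.degrees(np.arctan2(L[1],L[0]))%180,1))
if __name__=='__main__':
    st(); panels(); panels('side')
E
python3 pan.py
```

```text
t 33.4 p [0.4634 0.3872 0.2413] jawyaw 0.8 tilt [ 0.011 -0.017 -1.   ] F [-0.2 -0.9 -0.1] M [ 0.04 -0.03 -0.05] w 0.087 q6 30
top 307.5 [433. 239.] [ 0.4116 -0.3574  0.012 ] sides [0.038 0.083] long 12.4
top 304.0 [376. 228.] [ 0.4449 -0.1846  0.012 ] sides [0.038 0.083] long 7.1
top 297.0 [438. 190.] [ 0.5607 -0.3754  0.012 ] sides [0.038 0.081] long 1.8
top 304.0 [375. 189.] [ 0.5626 -0.1807  0.012 ] sides [0.083 0.038] long 175.9
side 169.0 [292. 346.] [0.5983 0.3612 0.012 ] sides [0.049 0.038] long 11.4
side 251.0 [323. 170.] [ 0.558  -0.1616  0.012 ] sides [0.101 0.069] long 4.2
side 197.5 [373. 127.] [ 0.4133 -0.3498  0.012 ] sides [0.088 0.04 ] long 11.5
side 181.5 [324. 122.] [ 0.5643 -0.3668  0.012 ] sides [0.081 0.033] long 1.5
side 202.5 [581.  82.] [-0.3257 -0.6252  0.012 ] sides [0.215 0.048] long 60.0
side 332.5 [613.  81.] [-0.4532 -0.6444  0.012 ] sides [0.169 0.092] long 70.4
side 420.5 [492.  23.] [-0.0836 -1.0157  0.012 ] sides [0.431 0.057] long 72.7
side 316.5 [360.  14.] [ 0.4512 -1.0506  0.012 ] sides [0.11  0.232] long 88.7
```

Request:
carry_out(
  steps=[
    [[0.5, -2.8, 0], -4.8, 0],
    [[0.5, -2.8, 0], -4.8, 0],
    [[0.5, -2.8, 0], -4.8, 0],
    [[0.5, -2.8, 0], -4.8, 0],
    [[0.5, -2.8, 0], -4.8, 0],
    [[0.5, -2.8, 0], -4.8, 0],
    [[0.5, -2.8, 0], -4.8, 0],
    [[0.5, -2.8, 0], -4.8, 0],
    [[0.5, -2.8, 0], -4.8, 0],
    [[0.5, -2.8, 0], -4.8, 0],
  ],
  squeeze=12,
)

```text
time: 34.5
position: [0.5121, 0.1013, 0.2433]
tool_rot: [0.911, -0.413, 0.005, 0.01]
ft_force: [-0.3, -0.1, -0.6]
grip_width: 0.087
```

Request:
carry_out(
  steps=[
    [[0.5, -2.8, 0], -4.8, 0],
    [[0.5, -2.8, 0], -4.8, 0],
    [[0.5, -2.8, 0], -4.8, 0],
    [[0.5, -2.8, 0], -4.8, 0],
    [[0.5, -2.8, 0], -4.8, 0],
    [[0.5, -2.8, 0], -4.8, 0],
    [[0.5, -2.8, 0], -4.8, 0],
    [[0.5, -2.8, 0], -4.8, 0],
    [[0.5, -2.8, 0], -4.8, 0],
    [[0.2, -1.5, 0], -3, 0],
  ],
)

```text
time: 35.5
position: [0.557, -0.1782, 0.2416]
tool_rot: [-0.662, 0.75, 0.002, -0.011]
ft_force: [0.1, -0.3, 0.1]
grip_width: 0.0871
```

```bash
python3 -c "
from h import *
st()"
```

```text
t 35.5 p [ 0.557  -0.1782  0.2416] jawyaw -97.1 tilt [-0.019 -0.012 -1.   ] F [ 0.1 -0.3  0.1] M [ 0.08 -0.01 -0.03] w 0.0871 q6 70
```

Request:
carry_out(
  steps=[
    [[0.7, 0, -1.5], 3, 0],
    [[0, 0, -2.1], 0, 0],
    [[0, 0, -2.1], 0, 0],
    [[0, 0, -2.1], 0, 0],
    [[0, 0, -2.1], 0, 0],
    [[0, 0, -2.1], 0, 0],
    [[0, 0, -2.1], 0, 0],
    [[0, 0, -2.0], 0, 0],
    [[0, 0, -1.5], 0, 0],
    [[0, 0, -0.8], 0, 0],
  ],
)

```text
time: 36.5
position: [0.5634, -0.1824, 0.0511]
tool_rot: [-0.679, 0.734, -0.0, -0.011]
ft_force: [0.0, 1.0, 0.4]
grip_width: 0.087
```

```bash
python3 -c "
from h import *
st()"
```

```text
t 36.5 p [ 0.5634 -0.1824  0.0511] jawyaw -94.4 tilt [-0.015 -0.015 -1.   ] F [0.  1.  0.4] M [ 0.04  0.   -0.04] w 0.087 q6 68
```

Request:
carry_out(
  steps=[
    [[0, 0.2, -0.8], 0, 0.3],
    [[0, 0, -0.8], 0, 0.3],
    [[0, 0, -0.5], 0, 0.4],
    [[0, 0, -0.2], 0, 1],
    [[0, 0, -0.02], 0, 1],
    [[0, 0, -0.02], 0, 1],
    [[0, 0, -0.02], 0, 1],
    [[0, 0, -0.02], 0, 1],
    [[0, 0, -0.02], 0, 1],
    [[0, 0, 0], 0, 1],
  ],
  squeeze=12,
)

```text
time: 37.5
position: [0.5645, -0.1807, 0.0269]
tool_rot: [-0.679, 0.734, -0.002, -0.01]
ft_force: [0.3, -0.4, -0.3]
grip_width: 0.0376
```

```bash
python3 -c "
from h import *
st()"
```

```text
t 37.5 p [ 0.5645 -0.1807  0.0269] jawyaw -94.4 tilt [-0.012 -0.017 -1.   ] F [ 0.3 -0.4 -0.3] M [ 0.02 -0.02 -0.01] w 0.0376 q6 68
```

Request:
carry_out(
  steps=[
    [[0, 0, 1.5], 0, 1],
    [[0, 0, 2], 0, 1],
    [[0, 0, 2], 0, 1],
    [[0.6, 2.0, 2], 6.4, 1],
    [[0.6, 2.0, 2], 6.4, 1],
    [[0.6, 2.0, 2], 6.4, 1],
    [[0.6, 2.0, 2], 6.4, 1],
    [[0.6, 2.0, 0], 6.4, 1],
    [[0.6, 2.0, 0], 6.4, 1],
    [[0.6, 2.0, 0], 6.4, 1],
  ],
)

```text
time: 38.5
position: [0.6075, -0.0385, 0.1782]
tool_rot: [0.913, -0.408, 0.011, 0.008]
ft_force: [0.3, -0.2, -1.0]
grip_width: 0.0379
```

Request:
carry_out(
  steps=[
    [[0.6, 2.0, 0], 6.4, 1],
    [[0.6, 2.0, 0], 6.4, 1],
    [[0.6, 2.0, 0], 6.4, 1],
    [[0.6, 2.0, 0], 6.4, 1],
    [[0.6, 2.0, 0], 6.4, 1],
    [[0.6, 2.0, 0], 6.4, 1],
    [[0.6, 2.0, 0], 6.4, 1],
    [[0.6, 2.0, 0], 6.4, 1],
    [[0.6, 1.5, 0], 0, 1],
  ],
)

```text
time: 39.4
position: [0.6615, 0.1453, 0.1897]
tool_rot: [0.999, 0.047, 0.017, 0.001]
ft_force: [0.7, 0.2, -1.3]
grip_width: 0.0379
```

```bash
python3 -c "
from h import *
st()"
```

```text
t 39.4 p [0.6615 0.1453 0.1897] jawyaw 5.4 tilt [ 0.034 -0.001 -0.999] F [ 0.7  0.2 -1.3] M [ 0.01 -0.02 -0.03] w 0.0379 q6 -2
```

Request:
carry_out(
  steps=[
    [[0, -0.5, -1.3], -2, 1],
    [[0, -0.4, -1.3], -2, 1],
    [[0, 0, -1.3], 0, 1],
    [[0, 0, -1.3], 0, 1],
    [[0, 0, -1.0], 0, 1],
  ],
)

```text
time: 39.9
position: [0.6621, 0.1362, 0.1269]
tool_rot: [1.0, 0.007, 0.019, 0.003]
ft_force: [0.3, -0.1, -1.6]
grip_width: 0.0377
```

```bash
python3 -c "
from h import *
st(); t=snap('top'); s=snap('side')
a=cv2.resize(s['bgr'][190:300,240:385],None,fx=4,fy=4,interpolation=2); cv2.imwrite('pics/s10.png',a)"
```

```text
t 39.9 p [0.6621 0.1362 0.1269] jawyaw 0.8 tilt [ 0.038 -0.005 -0.999] F [ 0.3 -0.1 -1.6] M [-0.03 -0.05  0.  ] w 0.0377 q6 2
```

View pics/s10.png

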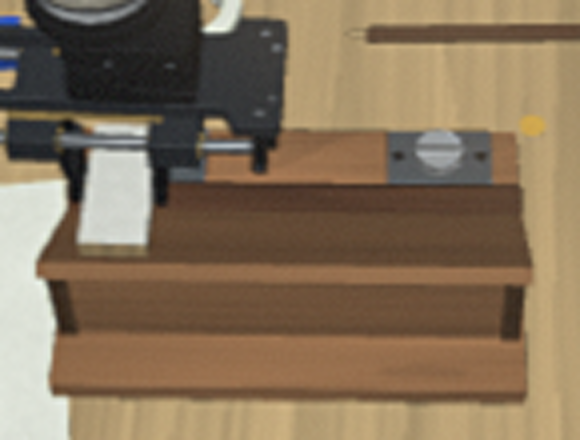

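Request:
carry_out(
  steps=[
    [[0, 0, -0.4], 0, 1],
    [[0, 0, -0.4], 0, 1],
    [[0, -0.05, -0.4], 0, 1],
    [[0, -0.05, -0.4], 0, 1],
  ],
  squeeze=5,
)

```text
time: 40.4
position: [0.6626, 0.1348, 0.1105]
tool_rot: [1.0, 0.007, 0.019, 0.003]
ft_force: [0.2, 0.9, 1.3]
grip_width: 0.0378
```

```bash
python3 -c "
from h import *
st()"
```

```text
t 40.4 p [0.6626 0.1348 0.1105] jawyaw 0.8 tilt [ 0.038 -0.005 -0.999] F [0.2 0.9 1.3] M [-0.02 -0.06  0.03] w 0.0378 q6 2
```

Request:
carry_out(
  steps=[
    [[0, -0.05, -0.4], 0, 1],
    [[0, -0.05, -0.4], 0, 1],
  ],
)

```text
time: 40.6
position: [0.6632, 0.1338, 0.1026]
tool_rot: [1.0, 0.007, 0.02, 0.003]
ft_force: [0.5, 0.0, 1.3]
grip_width: 0.0378
```

```bash
python3 -c "
from h import *
st()"
```

```text
t 40.6 p [0.6632 0.1338 0.1026] jawyaw 0.8 tilt [ 0.04  -0.005 -0.999] F [0.5 0.  1.3] M [-0.04 -0.05  0.01] w 0.0378 q6 2
```

Request:
carry_out(
  steps=[
    [[0, -0.05, -0.4], 0, 1],
    [[0, 0, -0.4], 0, 1],
    [[0, 0, -0.3], 0, 1],
  ],
)

```text
time: 40.9
position: [0.6634, 0.1332, 0.0907]
tool_rot: [1.0, 0.006, 0.02, 0.003]
ft_force: [-0.2, -0.5, 0.2]
grip_width: 0.0378
```

```bash
python3 -c "
from h import *
st()"
```

```text
t 40.9 p [0.6634 0.1332 0.0907] jawyaw 0.7 tilt [ 0.041 -0.005 -0.999] F [-0.2 -0.5  0.2] M [ 0.02 -0.02  0.01] w 0.0378 q6 2
```

Request:
carry_out(
  steps=[
    [[0, 0, 0], 0, 0.48],
    [[0, 0, 0], 0, 0.48],
    [[0, 0, 0], 0, 0.48],
    [[0, 0, 0.5], 0, 0.48],
    [[0, 0, 1], 0, 0.48],
    [[0, 0, 1.5], 0, 0.48],
    [[0, 0, 1.5], 0, 0.48],
    [[0, 0, 1.5], 0, 0.48],
    [[0, 0, 1.5], 0, 0.48],
    [[0, -2, 1], 0, 0.3],
  ],
)

```text
time: 41.9
position: [0.6632, 0.1156, 0.1841]
tool_rot: [1.0, 0.008, 0.021, 0.002]
ft_force: [0.3, -1.0, -0.4]
grip_width: 0.0483
```

```bash
python3 -c "
from h import *
st(); s=snap('side')
a=cv2.resize(s['bgr'][190:300,240:385],None,fx=4,fy=4,interpolation=2); cv2.imwrite('pics/s11.png',a)
hsv=cv2.cvtColor(s['bgr'],cv2.COLOR_BGR2HSV); m=((hsv[...,1]<45)&(hsv[...,2]>125)).astype(np.uint8); m[:,:256]=0;m[:,380:]=0;m[:214]=0;m[265:]=0
cs,_=cv2.findContours(m,0,1)
print([(cv2.contourArea(c),cv2.boundingRect(c),np.round(cv2.boxPoints(cv2.minAreaRect(c))).tolist()) for c in cs if cv2.contourArea(c)>40])"; cat >> h.py <<'E'
def slope_pts(xs,s,n=.012,yc=.097):
    # expected pixel points of the panel top on the slope
    c,si=np.cos(np.radians(38)),np.sin(np.radians(38))
    return np.array([[x,yc+.022*(x-.567)+s*c-n*si,.032+s*si+n*c] for x in xs])
E
python3 -c "
from h import *
s=snap('side')
print(proj(s,slope_pts([.644,.682],.084)+[0,.004,0]).round(1),proj(s,slope_pts([.644,.682],0)+[0,.004,0]).round(1))"
```

```text
t 41.9 p [0.6632 0.1156 0.1841] jawyaw 0.9 tilt [ 0.043 -0.004 -0.999] F [ 0.3 -1.  -0.4] M [-0.01 -0.04  0.06] w 0.0483 q6 0
[(125.5, (261, 238, 20, 10), [[261.0, 238.0], [280.0, 238.0], [280.0, 247.0], [261.0, 247.0]])]
[[277.  247.3]
 [260.4 247.1]] [[281.9 237.1]
 [266.5 236.9]]
```

Request:
carry_out(
  steps=[
    [[-1.2, -1.65, 0], -4.65, 0],
    [[-1.2, -1.65, 0], -4.65, 0],
    [[-1.2, -1.65, 0], -4.65, 0],
    [[-1.2, -1.65, 0], -4.65, 0],
    [[-1.2, -1.65, 0], -4.65, 0],
    [[-1.2, -1.65, 0], -4.65, 0],
    [[-1.2, -1.65, 0], -4.65, 0],
    [[-1.2, -1.65, 0], -4.65, 0],
    [[-1.2, -1.65, 0], -4.65, 0],
    [[-1.2, -1.65, 0], -4.65, 0],
  ],
  squeeze=12,
)

```text
time: 43.0
position: [0.5402, -0.0511, 0.1877]
tool_rot: [0.914, -0.405, 0.021, 0.01]
ft_force: [-1.1, -0.8, -0.6]
grip_width: 0.0871
```

Request:
carry_out(
  steps=[
    [[-1.2, -1.65, 0], -4.65, 0],
    [[-1.2, -1.65, 0], -4.65, 0],
    [[-1.2, -1.65, 0], -4.65, 0],
    [[-1.2, -1.65, 0], -4.65, 0],
    [[-1.2, -1.65, 0], -4.65, 0],
    [[-1.2, -1.65, 0], -4.65, 0],
    [[-1.2, -1.65, 0], -4.65, 0],
    [[-1.2, -1.65, 0], -4.65, 0],
  ],
)

```text
time: 43.8
position: [0.4403, -0.1835, 0.1892]
tool_rot: [0.727, -0.686, 0.017, 0.015]
ft_force: [0.3, -0.8, 0.6]
grip_width: 0.087
```

```bash
cat >> h.py <<'E'
def onslope(c,uv,n=.012,yc=.097):
    # rays onto the white plane of panels lying on the slope -> (x, s)
    e,d=ray(c,uv); co,si=np.cos(np.radians(38)),np.sin(np.radians(38)); N=np.array([0.022*si,-si,co]); p0=np.array([.567,yc,.032])+N*n
    P=e+d*((p0-e)@N/(d@N))[:,None]; return np.c_[P[:,0],((P-p0)@np.array([-.022*co,co,si]))]
def easel(n):
    c=snap(n); hsv=cv2.cvtColor(c['bgr'],cv2.COLOR_BGR2HSV); m=((hsv[...,1]<45)&(hsv[...,2]>(75 if n=='top' else 110))).astype(np.uint8)
    if n=='top': m[:,:246]=0;m[:,286:]=0;m[:145]=0;m[235:]=0
    else: m[:,:256]=0;m[:,372:]=0;m[:226]=0;m[262:]=0
    for q in cv2.findContours(m,0,1)[0]:
        if cv2.contourArea(q)>40:
            b=cv2.boxPoints(cv2.minAreaRect(q)); w=onslope(c,b); o=np.argsort(w[:,1]); L=w[o[2:]].mean(0)-w[o[:2]].mean(0)
            print('easel',n,cv2.contourArea(q),cv2.boundingRect(q),'x,s:',np.round(w,3).tolist(),'skew',round(np.degrees(np.arctan2(L[0],L[1])),1))
E
sed -i "s/st(); panels(); panels('side')/st(); panels(); easel('top'); easel('side')/" pan.py; python3 pan.py
```

```text
t 43.8 p [ 0.4403 -0.1835  0.1892] jawyaw -86.7 tilt [ 0.005 -0.044 -0.999] F [ 0.3 -0.8  0.6] M [0.03 0.05 0.07] w 0.087 q6 53
top 265.5 [433. 239.] [ 0.4117 -0.3573  0.012 ] sides [0.038 0.084] long 12.4
top 297.0 [438. 190.] [ 0.5606 -0.3755  0.012 ] sides [0.038 0.081] long 1.6
easel top 266.5 (261, 147, 24, 15) x,s: [[0.643, 0.083], [0.68, 0.079], [0.683, -0.004], [0.645, 0.0]] skew -1.6
easel side 132.5 (261, 238, 20, 10) x,s: [[0.692, 0.022], [0.646, 0.02], [0.636, 0.093], [0.679, 0.095]] skew -9.0
easel side 48.0 (344, 226, 12, 7) x,s: [[0.494, -0.1], [0.465, -0.101], [0.465, -0.042], [0.493, -0.041]] skew 0.1
```

Request:
carry_out(
  steps=[
    [[0.3, 0.1, -1.3], 2, 0],
    [[0.3, 0, -1.3], 1.8, 0],
    [[0, 0, -1.3], 0, 0],
    [[0, 0, -1.3], 0, 0],
    [[0, 0, -1.3], 0, 0],
    [[0, 0, -1.3], 0, 0],
    [[0, 0, -1.3], 0, 0],
    [[0, 0, -1.3], 0, 0],
    [[0, 0, -1.3], 0, 0],
    [[0, 0, -1.3], 0, 0],
  ],
)

```text
time: 44.95
position: [0.4557, -0.1741, 0.0574]
tool_rot: [0.758, -0.652, 0.022, 0.01]
ft_force: [-0.5, 0.7, -0.6]
grip_width: 0.0871
```

```bash
python3 -c "
from h import *
st()"
```

```text
t 45.0 p [ 0.4557 -0.1741  0.0574] jawyaw -81.5 tilt [ 0.02  -0.045 -0.999] F [-0.5  0.7 -0.6] M [0.04 0.05 0.04] w 0.0871 q6 51
```

Request:
carry_out(
  steps=[
    [[-0.5, -0.4, 0], -1.4, 0],
    [[-0.4, -0.4, 0], 0, 0.3],
    [[0, 0, -0.9], 0, 0.3],
    [[0, 0, -0.9], 0, 0.3],
    [[0, 0, -0.8], 0, 0.4],
    [[0, 0, -0.3], 0, 0.45],
  ],
)

```text
time: 45.55
position: [0.4478, -0.1809, 0.0269]
tool_rot: [0.75, -0.661, 0.023, 0.01]
ft_force: [-0.9, 0.1, -0.1]
grip_width: 0.0551
```

```bash
python3 -c "
from h import *
st()"
```

```text
t 45.5 p [ 0.4478 -0.1809  0.0269] jawyaw -82.8 tilt [ 0.021 -0.045 -0.999] F [-0.9  0.1 -0.1] M [0.07 0.11 0.  ] w 0.0551 q6 52
```

Request:
carry_out(
  steps=[
    [[0, 0, -0.02], 0, 1],
    [[0, 0, -0.02], 0, 1],
    [[0, 0, -0.02], 0, 1],
    [[0, 0, 0], 0, 1],
    [[0, 0, 0], 0, 1],
  ],
)

```text
time: 46.05
position: [0.4478, -0.1809, 0.0259]
tool_rot: [0.75, -0.661, 0.023, 0.01]
ft_force: [0.3, 0.4, -0.5]
grip_width: 0.0382
```

```bash
python3 -c "
from h import *
st()"
```

```text
t 46.0 p [ 0.4478 -0.1809  0.0259] jawyaw -82.8 tilt [ 0.02  -0.045 -0.999] F [ 0.3  0.4 -0.5] M [-0.01  0.04  0.03] w 0.0382 q6 52
```

Request:
carry_out(
  steps=[
    [[0, 0, 1.0], 0, 1],
    [[0, 0, 1.4], 0, 1],
    [[0, 0, 1.4], 0, 1],
    [[0, 0, 1.4], 0, 1],
    [[0, 0, 1.4], 0, 1],
    [[0, 0, 1.4], 0, 1],
    [[0.7, 1.5, 0.8], 4.2, 1],
    [[0.7, 1.5, 0.8], 4.2, 1],
    [[0.7, 1.5, 0.8], 4.2, 1],
    [[0.7, 1.5, 0.8], 4.2, 1],
  ],
)

```text
time: 47.05
position: [0.4753, -0.1199, 0.1482]
tool_rot: [0.841, -0.541, 0.025, 0.006]
ft_force: [0.6, -0.5, -0.5]
grip_width: 0.0379
```

Request:
carry_out(
  steps=[
    [[0.7, 1.5, 0], 4.2, 1],
    [[0.7, 1.5, 0], 4.2, 1],
    [[0.7, 1.5, 0], 4.2, 1],
    [[0.7, 1.5, 0], 4.2, 1],
    [[0.7, 1.5, 0], 4.2, 1],
    [[0.7, 1.5, 0], 4.2, 1],
    [[0.7, 1.5, 0], 4.2, 1],
    [[0.7, 1.5, 0], 4.2, 1],
    [[0.7, 1.5, 0], 4.2, 1],
    [[0.7, 1.5, 0], 4.2, 1],
  ],
)

```text
time: 48.05
position: [0.5461, 0.0377, 0.158]
tool_rot: [0.982, -0.188, 0.03, -0.005]
ft_force: [0.7, -0.6, -0.0]
grip_width: 0.0376
```

Request:
carry_out(
  steps=[
    [[0.7, 1.5, 0], 4.2, 1],
    [[0.7, 1.5, 0], 4.2, 1],
    [[0.7, 1.5, 0], 4.2, 1],
    [[0.7, 1.5, 0], 4.2, 1],
    [[0.7, 1.5, 0], 4.2, 1],
    [[0.4, 1.0, 0], 4.2, 1],
  ],
)

```text
time: 48.65
position: [0.5845, 0.1277, 0.1627]
tool_rot: [0.999, 0.041, 0.029, -0.013]
ft_force: [0.5, -0.4, -0.6]
grip_width: 0.038
```

```bash
python3 -c "
from h import *
st()"
```

```text
t 48.6 p [0.5845 0.1277 0.1627] jawyaw 4.7 tilt [ 0.056  0.027 -0.998] F [ 0.5 -0.4 -0.6] M [-0.06 -0.07  0.04] w 0.038 q6 -5
```

Request:
carry_out(
  steps=[
    [[0.8, 0.4, -0.8], -1.7, 1],
    [[0.7, 0.3, -0.8], -1.7, 1],
    [[0, 0, -0.9], 0, 1],
    [[0, 0, -0.9], 0, 1],
  ],
)

```text
time: 49.05
position: [0.6, 0.1372, 0.1318]
tool_rot: [0.999, 0.013, 0.031, -0.012]
ft_force: [-0.8, -0.4, -0.4]
grip_width: 0.0383
```

```bash
python3 -c "
from h import *
st()"
```

```text
t 49.0 p [0.6    0.1372 0.1318] jawyaw 1.5 tilt [ 0.062  0.025 -0.998] F [-0.8 -0.4 -0.4] M [-0.05 -0.04 -0.05] w 0.0383 q6 -1
```

Request:
carry_out(
  steps=[
    [[0, -0.2, -0.4], 0, 1],
    [[0, 0, -0.5], 0, 1],
    [[0, -0.05, -0.5], 0, 1],
    [[0, -0.05, -0.5], 0, 1],
    [[0, -0.05, -0.5], 0, 1],
    [[0, -0.05, -0.5], 0, 1],
  ],
  squeeze=5,
)

```text
time: 49.65
position: [0.5984, 0.1317, 0.1005]
tool_rot: [0.999, 0.013, 0.03, -0.012]
ft_force: [-0.7, -0.4, 0.5]
grip_width: 0.0382
```

```bash
python3 -c "
from h import *
st()"
```

```text
t 49.6 p [0.5984 0.1317 0.1005] jawyaw 1.5 tilt [ 0.06   0.025 -0.998] F [-0.7 -0.4  0.5] M [-0.04 -0.02 -0.  ] w 0.0382 q6 -2
```

Request:
carry_out(
  steps=[
    [[0, 0, -0.4], 0, 1],
    [[0, 0, -0.4], 0, 1],
    [[0, 0, -0.25], 0, 1],
  ],
)

```text
time: 49.95
position: [0.5985, 0.1315, 0.089]
tool_rot: [0.999, 0.013, 0.03, -0.012]
ft_force: [-0.6, -1.2, 8.2]
grip_width: 0.0378
```

```bash
python3 -c "
from h import *
st()"
```

```text
t 50.0 p [0.5985 0.1315 0.089 ] jawyaw 1.5 tilt [ 0.06   0.025 -0.998] F [-0.6 -1.2  8.2] M [-0.12  0.31  0.02] w 0.0378 q6 -2
```

Request:
carry_out(
  steps=[
    [[0, 0, 0], 0, 0.48],
    [[0, 0, 0], 0, 0.48],
    [[0, 0, 0], 0, 0.48],
    [[0, 0, 0.5], 0, 0.48],
    [[0, 0, 1], 0, 0.48],
    [[0, 0, 1.3], 0, 0.48],
    [[0, 0, 1.3], 0, 0.48],
    [[0, 0, 1.3], 0, 0.48],
    [[0, 0, 1.3], 0, 0.48],
    [[0, -1.5, 1], 0, 0.3],
  ],
)

```text
time: 50.95
position: [0.5983, 0.1177, 0.1727]
tool_rot: [0.999, 0.015, 0.031, -0.012]
ft_force: [0.1, -0.3, 0.9]
grip_width: 0.0481
```

```bash
python3 pan.py
```

```text
t 51.0 p [0.5983 0.1177 0.1727] jawyaw 1.6 tilt [ 0.061  0.025 -0.998] F [ 0.1 -0.3  0.9] M [-0.04 -0.04 -0.04] w 0.0481 q6 -3
top 307.5 [433. 239.] [ 0.4117 -0.3573  0.012 ] sides [0.038 0.084] long 12.6
top 298.5 [438. 190.] [ 0.5606 -0.3755  0.012 ] sides [0.038 0.081] long 1.6
easel side 134.0 (289, 238, 18, 10) x,s: [[0.625, 0.019], [0.584, 0.017], [0.578, 0.09], [0.616, 0.092]] skew -5.9
easel side 133.0 (261, 238, 20, 10) x,s: [[0.692, 0.022], [0.646, 0.02], [0.636, 0.093], [0.679, 0.095]] skew -9.0
easel side 49.5 (344, 226, 12, 8) x,s: [[0.494, -0.1], [0.465, -0.101], [0.466, -0.032], [0.493, -0.031]] skew 0.1
```

Request:
carry_out(
  steps=[
    [[-0.2, -2.7, 0.4], 5, 0],
    [[-0.2, -2.7, 0.4], 5, 0],
    [[-0.2, -2.7, 0.4], 5, 0],
    [[-0.2, -2.7, 0.4], 5, 0],
    [[-0.2, -2.7, 0.4], 5, 0],
    [[-0.2, -2.7, 0.4], 5, 0],
    [[-0.2, -2.7, 0.4], 5, 0],
    [[-0.2, -2.7, 0.4], 5, 0],
    [[-0.2, -2.7, 0.4], 5, 0],
    [[-0.2, -2.7, 0.4], 5, 0],
  ],
  squeeze=12,
)

```text
time: 52.1
position: [0.5705, -0.1611, 0.2055]
tool_rot: [0.892, 0.45, 0.015, -0.029]
ft_force: [0.8, 0.7, 0.8]
grip_width: 0.0868
```

Request:
carry_out(
  steps=[
    [[-0.2, -2.7, 0.4], 5, 0],
    [[-0.2, -2.7, 0.4], 5, 0],
    [[-0.2, -2.7, 0.4], 5, 0],
    [[-0.2, -2.7, 0.4], 5, 0],
    [[-0.2, -2.7, 0.4], 5, 0],
    [[-0.2, -2.7, 0.4], 5, 0],
    [[-0.2, -2.7, 0.4], 5, 0],
    [[-0.2, -2.0, 0.4], 5, 0],
  ],
)

```text
time: 52.9
position: [0.5478, -0.3788, 0.2305]
tool_rot: [0.676, 0.736, 0.001, -0.04]
ft_force: [0.1, -0.7, -0.3]
grip_width: 0.0871
```

```bash
python3 pan.py
```

```text
t 52.9 p [ 0.5478 -0.3788  0.2305] jawyaw 94.8 tilt [-0.057  0.056 -0.997] F [ 0.1 -0.7 -0.3] M [ 0.08 -0.15  0.03] w 0.0871 q6 -139
top 144.0 [546. 260.] [ 0.3435 -0.7069  0.012 ] sides [0.046 0.042] long 178.8
top 210.5 [272. 175.] [0.6062 0.1293 0.012 ] sides [0.032 0.068] long 87.0
top 210.0 [272. 154.] [0.6723 0.1297 0.012 ] sides [0.067 0.034] long 89.9
easel top 279.5 (261, 169, 25, 14) x,s: [[0.581, 0.084], [0.617, 0.08], [0.618, -0.006], [0.581, -0.002]] skew -0.6
easel top 267.5 (261, 147, 24, 15) x,s: [[0.643, 0.084], [0.68, 0.079], [0.683, -0.004], [0.644, 0.0]] skew -1.3
easel side 132.0 (289, 238, 18, 10) x,s: [[0.625, 0.019], [0.584, 0.017], [0.578, 0.09], [0.616, 0.092]] skew -5.9
easel side 131.5 (261, 238, 20, 10) x,s: [[0.692, 0.022], [0.646, 0.02], [0.636, 0.093], [0.679, 0.095]] skew -9.0
easel side 50.0 (344, 226, 12, 8) x,s: [[0.494, -0.1], [0.465, -0.101], [0.466, -0.032], [0.493, -0.031]] skew 0.1
```

Request:
carry_out(
  steps=[
    [[0, 0, -3.5], 0, 0],
    [[0, 0, -3.5], 0, 0],
    [[0, 0, -3.5], 0, 0],
    [[0, 0, -2.5], 0, 0],
    [[0, 0, 0], 0, 0],
  ],
)

```text
time: 53.55
position: [0.5473, -0.3693, 0.096]
tool_rot: [0.68, 0.732, 0.004, -0.043]
ft_force: [-0.5, -0.5, -0.2]
grip_width: 0.087
```

```bash
python3 -c "
from h import *
st()"
```

```text
t 53.5 p [ 0.5473 -0.3693  0.096 ] jawyaw 94.0 tilt [-0.058  0.064 -0.996] F [-0.5 -0.5 -0.2] M [ 0.12 -0.13 -0.05] w 0.087 q6 -138
```

Request:
carry_out(
  steps=[
    [[-2.8, 2.8, 0], 0, 0],
    [[0, 0, 0], 0, 0],
  ],
)

```text
time: 53.75
position: [0.5161, -0.3353, 0.0943]
tool_rot: [0.681, 0.731, 0.004, -0.048]
ft_force: [-0.3, 0.5, -0.4]
grip_width: 0.0867
```

```bash
python3 -c "
from h import *
print(st()['q'])"
```

```text
t 53.8 p [ 0.5161 -0.3353  0.0943] jawyaw 94.0 tilt [-0.064  0.071 -0.995] F [-0.3  0.5 -0.4] M [ 0.1  -0.13  0.02] w 0.0867 q6 -138
[-0.76090778  0.73850249  1.50188817  0.00869978  0.99731636 -2.40815853]
```

Request:
carry_out(
  steps=[
    [[3.0, -3.0, 0], 0, 0],
    [[0, 0, 0], 0, 0],
  ],
)

```text
time: 53.95
position: [0.5458, -0.362, 0.0966]
tool_rot: [0.681, 0.731, 0.005, -0.05]
ft_force: [-0.1, 0.4, 0.5]
grip_width: 0.0872
```

```bash
python3 -c "
from h import *
print(st()['q'])"
```

```text
t 54.0 p [ 0.5458 -0.362   0.0966] jawyaw 93.9 tilt [-0.066  0.074 -0.995] F [-0.1  0.4  0.5] M [ 0.06 -0.2   0.02] w 0.0872 q6 -138
[-0.75954671  0.77855667  1.38782291  0.00920122  1.07447546 -2.40627221]
```

Request:
carry_out(
  steps=[
    [[0, 0, 4], 0, 0],
    [[0, 0, 0], 0, 0],
  ],
)

```text
time: 54.15
position: [0.5468, -0.3606, 0.139]
tool_rot: [0.681, 0.731, 0.005, -0.05]
ft_force: [1.1, -0.4, 0.2]
grip_width: 0.087
```

```bash
python3 -c "
from h import *
print(st()['q'])"
```

```text
t 54.1 p [ 0.5468 -0.3606  0.139 ] jawyaw 93.9 tilt [-0.066  0.075 -0.995] F [ 1.1 -0.4  0.2] M [ 0.01 -0.25  0.05] w 0.087 q6 -138
[-0.75726885  0.72483336  1.36489435  0.01000572  1.15182842 -2.40320438]
```

Request:
carry_out(
  steps=[
    [[2.0, 2.0, 0], 0, 0],
    [[0, 0, 0], 0, 0],
  ],
)

```text
time: 54.35
position: [0.5679, -0.3395, 0.1425]
tool_rot: [0.682, 0.73, 0.005, -0.048]
ft_force: [0.4, 0.3, 0.9]
grip_width: 0.087
```

```bash
python3 -c "
from h import *
print(st()['q'])"
```

```text
t 54.4 p [ 0.5679 -0.3395  0.1425] jawyaw 93.8 tilt [-0.063  0.074 -0.995] F [0.4 0.3 0.9] M [ 0.04 -0.17  0.02] w 0.087 q6 -135
[-0.71362418  0.72693477  1.34731512  0.01573194  1.16366355 -2.3598619 ]
```

Request:
carry_out(
  steps=[
    [[1.0, 2.0, 3], 0, 0],
    [[2.5, 2.5, 3], 0, 0],
    [[2.5, 2.5, 3], 0, 0],
    [[2.5, 2.5, 2], 0, 0],
    [[3, 2.5, 0], 0, 0],
    [[3, 2.5, 0], 0, 0],
    [[3, 2.5, 0], 0, 0],
    [[3, 0, 0], 0, 0],
    [[0, 0, 0], 0, 0],
  ],
)

```text
time: 55.25
position: [0.7745, -0.1576, 0.2643]
tool_rot: [0.683, 0.729, 0.005, -0.049]
ft_force: [-0.3, -0.3, -0.2]
grip_width: 0.087
```

```bash
python3 -c "
from h import *
print(st()['q'])"
```

```text
t 55.2 p [ 0.7745 -0.1576  0.2643] jawyaw 93.6 tilt [-0.063  0.074 -0.995] F [-0.3 -0.3 -0.2] M [ 0.08 -0.15 -0.01] w 0.087 q6 -114
[-0.35878179  0.79785863  0.83540955  0.0473103   1.59385021 -1.99591301]
```

Request:
carry_out(
  steps=[
    [[3, -0.5, 0], 0, 0],
    [[3, -0.5, 0], 0, 0],
    [[3, -0.5, 0], 0, 0],
  ],
)

```text
time: 55.55
position: [0.8591, -0.1699, 0.2645]
tool_rot: [0.683, 0.729, 0.002, -0.055]
ft_force: [1.2, 0.1, 0.1]
grip_width: 0.0867
```

```bash
python3 -c "
from h import *
print(st()['q'])"
```

```text
t 55.5 p [ 0.8591 -0.1699  0.2645] jawyaw 93.6 tilt [-0.077  0.078 -0.994] F [1.2 0.1 0.1] M [ 0.04 -0.2   0.09] w 0.0867 q6 -113
[-0.33795402  0.98583812  0.43083439  0.04935003  1.82372906 -1.96376205]
```

Request:
carry_out(
  steps=[
    [[2, -0.4, 0], 0, 0],
    [[2, -0.4, 0], 0, 0],
    [[2, -0.4, 0], 0, 0],
    [[2, -0.4, 0], 0, 0],
  ],
)

```text
time: 55.95
position: [0.9, -0.1793, 0.2492]
tool_rot: [0.685, 0.727, 0.008, -0.046]
ft_force: [-0.4, -0.2, 1.3]
grip_width: 0.0868
```

```bash
python3 -c "
from h import *
print(st()['q'])"
```

```text
t 56.0 p [ 0.9    -0.1793  0.2492] jawyaw 93.4 tilt [-0.055  0.074 -0.996] F [-0.4 -0.2  1.3] M [ 0.14 -0.15  0.06] w 0.0868 q6 -112
[-0.33405207  1.09560848  0.22054335  0.05476089  1.90159343 -1.94970534]
```

Request:
carry_out(
  steps=[
    [[3, -0.8, 0.5], 0, 0],
    [[3, -0.8, 0.5], 0, 0],
    [[3, -0.8, 0.5], 0, 0],
    [[3, -0.8, 0.5], 0, 0],
  ],
)

```text
time: 56.35
position: [0.9242, -0.1913, 0.2458]
tool_rot: [0.686, 0.727, 0.031, -0.007]
ft_force: [-0.5, 0.7, 0.5]
grip_width: 0.087
```

```bash
python3 -c "
from h import *
print(st()['q'])"
```

```text
t 56.4 p [ 0.9242 -0.1913  0.2458] jawyaw 93.3 tilt [ 0.032  0.055 -0.998] F [-0.5  0.7  0.5] M [ 0.11 -0.08  0.03] w 0.087 q6 -112
[-0.34095707  1.09945265  0.2186514   0.06461157  1.81130001 -1.9531531 ]
```

Request:
carry_out(
  steps=[
    [[-2, -1, 0], 0, 0],
    [[-3, -1.5, 0], 0, 0],
    [[-3, -1.5, 0], 0, 0],
    [[-3, -1.5, 0], 0, 0],
    [[-3, -1.5, 0], 0, 0],
    [[-3, -1.5, 0], 0, 0],
    [[-3, -1.5, 0], 0, 0],
    [[-3, -1.5, 0], 0, 0],
    [[-3, -1.5, 0], 0, 0],
    [[-3, -1.5, 0], 0, 0],
  ],
)

```text
time: 57.35
position: [0.6301, -0.3387, 0.2507]
tool_rot: [0.684, 0.729, 0.035, 0.005]
ft_force: [0.6, 0.1, 0.0]
grip_width: 0.0866
```

Request:
carry_out(
  steps=[
    [[-3, -1.5, 0], 0, 0],
    [[-3, -1.5, 0], 0, 0],
    [[0, 0, -2], 0, 0],
    [[0, 0, -2], 0, 0],
    [[0, 0, -2], 0, 0],
    [[0, 0, -2], 0, 0],
    [[0, 0, -2], 0, 0],
  ],
)

```text
time: 58.05
position: [0.5671, -0.3799, 0.1611]
tool_rot: [0.687, 0.726, 0.034, 0.021]
ft_force: [-0.2, 0.2, -0.4]
grip_width: 0.0869
```

```bash
python3 pan.py
```

```text
t 58.0 p [ 0.5671 -0.3799  0.1611] jawyaw 93.2 tilt [ 0.078  0.02  -0.997] F [-0.2  0.2 -0.4] M [ 0.05 -0.04 -0.02] w 0.0869 q6 -140
top 141.0 [546. 262.] [ 0.3404 -0.7084  0.012 ] sides [0.044 0.041] long 151.2
top 205.0 [272. 175.] [0.6059 0.1293 0.012 ] sides [0.032 0.068] long 87.0
top 204.5 [272. 154.] [0.6718 0.1299 0.012 ] sides [0.032 0.069] long 84.6
easel top 278.0 (261, 169, 25, 14) x,s: [[0.58, 0.084], [0.616, 0.08], [0.618, -0.005], [0.581, -0.002]] skew -0.8
easel top 266.5 (261, 147, 24, 15) x,s: [[0.643, 0.083], [0.68, 0.079], [0.683, -0.004], [0.645, 0.0]] skew -1.6
easel side 132.0 (289, 238, 18, 10) x,s: [[0.625, 0.019], [0.584, 0.017], [0.578, 0.09], [0.616, 0.092]] skew -5.9
easel side 132.5 (261, 238, 20, 10) x,s: [[0.692, 0.022], [0.646, 0.02], [0.636, 0.093], [0.679, 0.095]] skew -9.0
easel side 48.0 (344, 226, 12, 7) x,s: [[0.494, -0.1], [0.465, -0.101], [0.465, -0.042], [0.493, -0.041]] skew 0.1
```

Request:
carry_out(
  steps=[
    [[-0.5, 0.6, -1.3], -1.6, 0],
    [[0, 0, -1.4], 0, 0],
    [[0, 0, -1.4], 0, 0],
    [[0, 0, -1.4], 0, 0],
    [[0, 0, -1.4], 0, 0],
    [[0, 0, -1.4], 0, 0],
    [[0, 0, -1.2], 0, 0],
  ],
)

```text
time: 58.9
position: [0.5665, -0.3778, 0.0673]
tool_rot: [0.696, 0.717, 0.034, 0.029]
ft_force: [-0.8, 0.6, 0.0]
grip_width: 0.0869
```

```bash
python3 -c "
from h import *
from pan import panels
st(); panels('side')"
```

```text
t 58.9 p [ 0.5665 -0.3778  0.0673] jawyaw 91.7 tilt [ 0.088  0.008 -0.996] F [-0.8  0.6  0. ] M [ 0.15 -0.1  -0.01] w 0.0869 q6 -140
side 167.0 [292. 346.] [0.5987 0.3619 0.012 ] sides [0.049 0.037] long 8.4
side 193.5 [372. 127.] [ 0.4147 -0.3494  0.012 ] sides [0.085 0.039] long 12.6
side 350.5 [618.  85.] [-0.4653 -0.6213  0.012 ] sides [0.187 0.088] long 58.1
```

Request:
carry_out(
  steps=[
    [[-0.6, 0.4, 0], 0, 0.2],
    [[0, 0, -0.9], 0, 0.3],
    [[0, 0, -0.9], 0, 0.3],
    [[0, 0, -0.9], 0, 0.3],
    [[0, 0, -0.7], 0, 0.4],
  ],
)

```text
time: 59.45
position: [0.5593, -0.3729, 0.0289]
tool_rot: [0.696, 0.717, 0.034, 0.028]
ft_force: [-0.4, -0.0, 0.3]
grip_width: 0.059
```

```bash
python3 -c "
from h import *
st()"
```

```text
t 59.5 p [ 0.5593 -0.3729  0.0289] jawyaw 91.7 tilt [ 0.087  0.01  -0.996] F [-0.4 -0.   0.3] M [ 0.14 -0.04  0.  ] w 0.059 q6 -141
```

Request:
carry_out(
  steps=[
    [[0, 0, -0.1], 0, 1],
    [[0, 0, -0.02], 0, 1],
    [[0, 0, 0], 0, 1],
    [[0, 0, 0], 0, 1],
    [[0, 0, 0], 0, 1],
    [[0, 0, 1.0], 0, 1],
    [[0, 0, 1.5], 0, 1],
    [[0, 0, 1.5], 0, 1],
    [[0, 0, 1.5], 0, 1],
    [[0, 0, 1.5], 0, 1],
  ],
)

```text
time: 60.45
position: [0.5588, -0.3724, 0.1021]
tool_rot: [0.696, 0.717, 0.034, 0.027]
ft_force: [0.0, -0.6, -0.6]
grip_width: 0.0373
```

Request:
carry_out(
  steps=[
    [[-0.1, 2.5, 1], -4.5, 1],
    [[-0.1, 2.5, 1], -4.5, 1],
    [[-0.1, 2.5, 1], -4.5, 1],
    [[-0.1, 2.5, 1], -4.5, 1],
    [[-0.1, 2.5, 1], -4.5, 1],
    [[-0.1, 2.5, 0], -4.5, 1],
    [[-0.1, 2.5, 0], -4.5, 1],
    [[-0.1, 2.5, 0], -4.5, 1],
    [[-0.1, 2.5, 0], -4.5, 1],
    [[-0.1, 2.5, 0], -4.5, 1],
  ],
)

```text
time: 61.45
position: [0.5527, -0.1222, 0.1741]
tool_rot: [0.924, 0.377, 0.022, 0.052]
ft_force: [-0.4, 0.0, -1.0]
grip_width: 0.0376
```

Request:
carry_out(
  steps=[
    [[-0.1, 2.5, 0], -4.5, 1],
    [[-0.1, 2.5, 0], -4.5, 1],
    [[-0.1, 2.5, 0], -4.5, 1],
    [[-0.1, 2.5, 0], -4.5, 1],
    [[-0.1, 2.5, 0], -4.5, 1],
    [[-0.1, 2.5, 0], -4.5, 1],
    [[-0.1, 2.5, 0], -4.5, 1],
    [[-0.1, 2.5, 0], -4.5, 1],
    [[-0.1, 2.5, 0], -4.5, 1],
  ],
)

```text
time: 62.35
position: [0.5449, 0.1121, 0.1881]
tool_rot: [0.998, 0.017, 0.009, 0.061]
ft_force: [0.5, -0.2, -0.2]
grip_width: 0.0379
```

```bash
python3 pan.py
```

```text
t 62.4 p [0.5449 0.1121 0.1881] jawyaw 2.0 tilt [ 0.019 -0.122 -0.992] F [ 0.5 -0.2 -0.2] M [ 0.06 -0.07  0.01] w 0.0379 q6 7
top 308.5 [433. 239.] [ 0.4117 -0.3573  0.012 ] sides [0.038 0.084] long 12.4
easel top 121.5 (275, 184, 11, 15) x,s: [[0.575, 0.033], [0.577, -0.002], [0.535, -0.001], [0.534, 0.034]] skew -2.7
easel top 89.5 (261, 147, 24, 15) x,s: [[0.646, 0.085], [0.681, 0.079], [0.681, -0.006], [0.644, 0.001]] skew 0.7
easel side 134.0 (289, 238, 18, 10) x,s: [[0.625, 0.019], [0.584, 0.017], [0.578, 0.09], [0.616, 0.092]] skew -5.9
easel side 133.5 (261, 238, 20, 10) x,s: [[0.692, 0.022], [0.646, 0.02], [0.636, 0.093], [0.679, 0.095]] skew -9.0
easel side 49.5 (344, 226, 12, 8) x,s: [[0.494, -0.1], [0.465, -0.101], [0.466, -0.032], [0.493, -0.031]] skew 0.1
easel side 41.5 (272, 226, 13, 6) x,s: [[0.683, -0.093], [0.652, -0.094], [0.645, -0.044], [0.676, -0.043]] skew -8.1
```

Request:
carry_out(
  steps=[
    [[-0.35, 1.2, -1.0], -0.7, 1],
    [[-0.35, 1.2, -1.0], 0, 1],
    [[0, 0, -1.3], 0, 1],
    [[0, 0, -1.3], 0, 1],
    [[0, 0, -1.0], 0, 1],
  ],
)

```text
time: 63.0
position: [0.5395, 0.1337, 0.1327]
tool_rot: [0.998, 0.015, 0.012, 0.062]
ft_force: [0.2, 0.0, -0.5]
grip_width: 0.0377
```

```bash
python3 -c "
from h import *
st()"
```

```text
t 63.0 p [0.5395 0.1337 0.1327] jawyaw 1.8 tilt [ 0.026 -0.124 -0.992] F [ 0.2  0.  -0.5] M [ 0.1  -0.08 -0.01] w 0.0377 q6 11
```

Request:
carry_out(
  steps=[
    [[-0.3, 0.25, -0.3], -0.4, 1],
    [[0, 0, -0.5], 0, 1],
    [[0, 0, -0.5], 0, 1],
    [[0, -0.05, -0.5], 0, 1],
    [[0, -0.05, -0.5], 0, 1],
    [[0, -0.05, -0.5], 0, 1],
  ],
  squeeze=5,
)

```text
time: 63.6
position: [0.5366, 0.1328, 0.1019]
tool_rot: [0.998, 0.011, 0.011, 0.063]
ft_force: [-0.2, -0.3, 1.0]
grip_width: 0.0377
```

```bash
python3 -c "
from h import *
st()"
```

```text
t 63.6 p [0.5366 0.1328 0.1019] jawyaw 1.3 tilt [ 0.024 -0.125 -0.992] F [-0.2 -0.3  1. ] M [ 0.06 -0.04  0.05] w 0.0377 q6 12
```

Request:
carry_out(
  steps=[
    [[0, 0, -0.4], 0, 1],
    [[0, 0, -0.4], 0, 1],
  ],
)

```text
time: 63.8
position: [0.5368, 0.1328, 0.0934]
tool_rot: [0.998, 0.011, 0.011, 0.063]
ft_force: [0.4, -0.6, 1.1]
grip_width: 0.038
```

```bash
python3 -c "
from h import *
st()"
```

```text
t 63.8 p [0.5368 0.1328 0.0934] jawyaw 1.3 tilt [ 0.024 -0.125 -0.992] F [ 0.4 -0.6  1.1] M [ 0.05 -0.01  0.03] w 0.038 q6 13
```

Request:
carry_out(
  steps=[
    [[0, 0, 0], 0, 0.49],
    [[0, 0, 0], 0, 0.49],
    [[0, 0, 0], 0, 0.49],
    [[0, 0, 0.5], 0, 0.49],
    [[0, 0, 1], 0, 0.49],
    [[0, 0, 1.3], 0, 0.49],
    [[0, 0, 1.3], 0, 0.49],
    [[0, 0, 1.3], 0, 0.49],
    [[0, 0, 1.3], 0, 0.49],
    [[0, -1.5, 1], 0, 0.3],
  ],
)

```text
time: 64.8
position: [0.5369, 0.1192, 0.1778]
tool_rot: [0.998, 0.012, 0.013, 0.062]
ft_force: [-0.0, -0.4, 0.4]
grip_width: 0.0476
```

```bash
python3 pan.py
```

```text
t 64.8 p [0.5369 0.1192 0.1778] jawyaw 1.4 tilt [ 0.027 -0.124 -0.992] F [-0.  -0.4  0.4] M [ 0.05 -0.05 -0.02] w 0.0476 q6 9
top 309.5 [433. 239.] [ 0.4117 -0.3574  0.012 ] sides [0.038 0.084] long 12.6
easel top 59.5 (280, 191, 6, 14) x,s: [[0.555, 0.016], [0.556, -0.001], [0.517, -0.001], [0.517, 0.017]] skew -2.3
easel top 166.0 (261, 147, 24, 15) x,s: [[0.646, 0.085], [0.681, 0.079], [0.681, -0.006], [0.644, 0.001]] skew 0.7
easel side 144.5 (316, 238, 17, 11) x,s: [[0.56, 0.016], [0.521, 0.015], [0.519, 0.095], [0.555, 0.097]] skew -2.9
easel side 134.0 (289, 238, 18, 10) x,s: [[0.625, 0.019], [0.584, 0.017], [0.578, 0.09], [0.616, 0.092]] skew -5.9
easel side 132.5 (261, 238, 20, 10) x,s: [[0.692, 0.022], [0.646, 0.02], [0.636, 0.093], [0.679, 0.095]] skew -9.0
easel side 50.0 (344, 226, 12, 8) x,s: [[0.494, -0.1], [0.465, -0.101], [0.466, -0.032], [0.493, -0.031]] skew 0.1
easel side 44.0 (272, 226, 12, 7) x,s: [[0.683, -0.093], [0.654, -0.094], [0.646, -0.035], [0.674, -0.033]] skew -8.2
```

Request:
carry_out(
  steps=[
    [[-0.7, -2.6, 0], -4.4, 0],
    [[-0.7, -2.6, 0], -4.4, 0],
    [[-0.7, -2.6, 0], -4.4, 0],
    [[-0.7, -2.6, 0], -4.4, 0],
    [[-0.7, -2.6, 0], -4.4, 0],
    [[-0.7, -2.6, 0], -4.4, 0],
    [[-0.7, -2.6, 0], -4.4, 0],
    [[-0.7, -2.6, 0], -4.4, 0],
    [[-0.7, -2.6, 0], -4.4, 0],
    [[-0.7, -2.6, 0], -4.4, 0],
  ],
  squeeze=12,
)

```text
time: 65.95
position: [0.4627, -0.1425, 0.1753]
tool_rot: [0.925, -0.376, -0.014, 0.06]
ft_force: [-0.2, 1.4, 0.1]
grip_width: 0.0869
```

Request:
carry_out(
  steps=[
    [[-0.7, -2.6, 0], -4.4, 0],
    [[-0.7, -2.6, 0], -4.4, 0],
    [[-0.7, -2.6, 0], -4.4, 0],
    [[-0.7, -2.6, 0], -4.4, 0],
    [[-0.7, -2.6, 0], -4.4, 0],
    [[-0.7, -2.6, 0], -4.4, 0],
    [[-0.7, -2.6, 0], -4.4, 0],
    [[-0.7, -2.6, 0], -4.4, 0],
  ],
)

```text
time: 66.75
position: [0.4039, -0.3538, 0.1725]
tool_rot: [0.759, -0.648, -0.035, 0.05]
ft_force: [1.0, 0.3, -0.1]
grip_width: 0.0869
```

```bash
python3 -c "
from h import *
from pan import panels
st(); panels('top'); panels('side'); easel('top')"
```

```text
t 66.8 p [ 0.4039 -0.3538  0.1725] jawyaw -81.0 tilt [-0.118 -0.03  -0.993] F [ 1.   0.3 -0.1] M [ 0.03 -0.06 -0.05] w 0.0869 q6 36
top 181.0 [272. 197.] [0.5401 0.1275 0.012 ] sides [0.063 0.03 ] long 89.9
top 190.5 [272. 175.] [0.6067 0.1293 0.012 ] sides [0.067 0.03 ] long 89.9
top 189.0 [271. 154.] [0.6718 0.1312 0.012 ] sides [0.032 0.066] long 85.0
side 166.0 [292. 346.] [0.5987 0.3619 0.012 ] sides [0.049 0.037] long 8.4
side 141.0 [324. 243.] [0.542  0.0883 0.012 ] sides [0.04 0.03] long 2.0
side 194.5 [372. 127.] [ 0.4147 -0.3491  0.012 ] sides [0.085 0.04 ] long 12.6
side 346.5 [618.  85.] [-0.4653 -0.6213  0.012 ] sides [0.187 0.088] long 58.1
easel top 270.0 (262, 191, 24, 13) x,s: [[0.552, 0.078], [0.556, -0.001], [0.52, -0.001], [0.518, 0.079]] skew -2.3
easel top 277.5 (261, 169, 25, 14) x,s: [[0.581, 0.084], [0.617, 0.08], [0.618, -0.006], [0.581, -0.002]] skew -0.6
easel top 265.5 (261, 147, 24, 15) x,s: [[0.643, 0.084], [0.68, 0.079], [0.683, -0.004], [0.645, 0.0]] skew -1.3
```

Request:
carry_out(
  steps=[
    [[0.6, -0.1, -1.3], 3.5, 0],
    [[0, 0, -1.4], 0, 0],
    [[0, 0, -1.4], 0, 0],
    [[0, 0, -1.4], 0, 0],
    [[0, 0, -1.4], 0, 0],
    [[0, 0, -1.4], 0, 0],
    [[0, 0, -1.4], 0, 0],
    [[0, 0, -1.0], 0, 0],
  ],
)

```text
time: 67.7
position: [0.4121, -0.3425, 0.0617]
tool_rot: [0.784, -0.618, -0.036, 0.049]
ft_force: [0.2, 0.3, 0.1]
grip_width: 0.0871
```

```bash
python3 -c "
from h import *
st()"
```

```text
t 67.7 p [ 0.4121 -0.3425  0.0617] jawyaw -76.5 tilt [-0.117 -0.031 -0.993] F [0.2 0.3 0.1] M [ 0.01 -0.07  0.03] w 0.0871 q6 35
```

Request:
carry_out(
  steps=[
    [[0.2, -0.7, 0], -1, 0.1],
    [[0.15, -0.6, 0], 0, 0.2],
    [[0, 0, -0.9], 0, 0.3],
    [[0, 0, -0.9], 0, 0.3],
    [[0, 0, -0.9], 0, 0.4],
    [[0, 0, -0.5], 0, 0.4],
  ],
)

```text
time: 68.3
position: [0.4171, -0.3552, 0.0281]
tool_rot: [0.779, -0.625, -0.036, 0.048]
ft_force: [-0.0, -0.2, 0.6]
grip_width: 0.055
```

```bash
python3 -c "
from h import *
st()"
```

```text
t 68.3 p [ 0.4171 -0.3552  0.0281] jawyaw -77.5 tilt [-0.117 -0.029 -0.993] F [-0.  -0.2  0.6] M [ 0.04 -0.08 -0.  ] w 0.055 q6 36
```

Request:
carry_out(
  steps=[
    [[0, 0, -0.1], 0, 1],
    [[0, 0, -0.02], 0, 1],
    [[0, 0, 0], 0, 1],
    [[0, 0, 0], 0, 1],
    [[0, 0, 0], 0, 1],
    [[0, 0, 1.0], 0, 1],
    [[0, 0, 1.5], 0, 1],
    [[0, 0, 1.5], 0, 1],
    [[0, 0, 1.5], 0, 1],
    [[0, 0, 1.5], 0, 1],
  ],
)

```text
time: 69.3
position: [0.4155, -0.3534, 0.0992]
tool_rot: [0.779, -0.625, -0.039, 0.047]
ft_force: [0.9, -0.5, -0.1]
grip_width: 0.0375
```

Request:
carry_out(
  steps=[
    [[0.3, 2.4, 1], 4, 1],
    [[0.3, 2.4, 1], 4, 1],
    [[0.3, 2.4, 1], 4, 1],
    [[0.3, 2.4, 1], 4, 1],
    [[0.3, 2.4, 1], 4, 1],
    [[0.3, 2.4, 0], 4, 1],
    [[0.3, 2.4, 0], 4, 1],
    [[0.3, 2.4, 0], 4, 1],
    [[0.3, 2.4, 0], 4, 1],
    [[0.3, 2.4, 0], 4, 1],
  ],
)

```text
time: 70.3
position: [0.4487, -0.1106, 0.1635]
tool_rot: [0.949, -0.311, -0.008, 0.058]
ft_force: [0.3, 1.1, -0.9]
grip_width: 0.0379
```

Request:
carry_out(
  steps=[
    [[0.3, 2.4, 0], 4, 1],
    [[0.3, 2.4, 0], 4, 1],
    [[0.3, 2.4, 0], 4, 1],
    [[0.3, 2.4, 0], 4, 1],
    [[0.3, 2.4, 0], 4, 1],
    [[0.3, 2.4, 0], 4, 1],
    [[0.3, 2.4, 0], 4, 1],
    [[0.3, 2.4, 0], 4, 1],
  ],
)

```text
time: 71.1
position: [0.4728, 0.0901, 0.1708]
tool_rot: [0.998, -0.025, 0.013, 0.057]
ft_force: [0.3, -0.2, 0.2]
grip_width: 0.038
```

```bash
python3 -c "
from h import *
st()"
```

```text
t 71.1 p [0.4728 0.0901 0.1708] jawyaw -2.8 tilt [ 0.023 -0.114 -0.993] F [ 0.3 -0.2  0.2] M [ 0.09 -0.06  0.02] w 0.038 q6 11
```

Request:
carry_out(
  steps=[
    [[0.05, 1.5, 0], 2, 1],
    [[0.05, 1.5, -0.5], 2, 1],
    [[0.05, 1.4, -0.8], 0, 1],
    [[0, 0, -1.2], 0, 1],
    [[0, 0, -1.2], 0, 1],
    [[0, 0, -0.8], 0, 1],
  ],
)

```text
time: 71.7
position: [0.4751, 0.1389, 0.1298]
tool_rot: [0.998, 0.015, 0.02, 0.056]
ft_force: [-0.7, -0.5, -1.2]
grip_width: 0.0381
```

```bash
python3 -c "
from h import *
st()"
```

```text
t 71.7 p [0.4751 0.1389 0.1298] jawyaw 1.8 tilt [ 0.042 -0.111 -0.993] F [-0.7 -0.5 -1.2] M [ 0.05 -0.07 -0.01] w 0.0381 q6 13
```

Request:
carry_out(
  steps=[
    [[-0.05, -0.4, -0.1], -0.5, 1],
    [[0, 0, -0.5], 0, 1],
    [[0, 0, -0.5], 0, 1],
    [[0, -0.05, -0.5], 0, 1],
    [[0, -0.05, -0.5], 0, 1],
    [[0, -0.05, -0.5], 0, 1],
  ],
  squeeze=5,
)

```text
time: 72.3
position: [0.4748, 0.1308, 0.1023]
tool_rot: [0.998, 0.009, 0.02, 0.056]
ft_force: [-0.4, -0.2, 0.4]
grip_width: 0.0379
```

```bash
python3 -c "
from h import *
st()"
```

```text
t 72.3 p [0.4748 0.1308 0.1023] jawyaw 1.1 tilt [ 0.04  -0.112 -0.993] F [-0.4 -0.2  0.4] M [ 0.08 -0.08  0.03] w 0.0379 q6 14
```

Request:
carry_out(
  steps=[
    [[0, 0, -0.4], 0, 1],
    [[0, 0, -0.45], 0, 1],
  ],
)

```text
time: 72.5
position: [0.475, 0.1308, 0.093]
tool_rot: [0.998, 0.009, 0.02, 0.056]
ft_force: [-0.2, -0.0, 0.9]
grip_width: 0.0378
```

```bash
python3 -c "
from h import *
st()"
```

```text
t 72.5 p [0.475  0.1308 0.093 ] jawyaw 1.1 tilt [ 0.041 -0.112 -0.993] F [-0.2 -0.   0.9] M [ 0.06 -0.02 -0.01] w 0.0378 q6 15
```

Request:
carry_out(
  steps=[
    [[0, 0, 0], 0, 0.49],
    [[0, 0, 0], 0, 0.49],
    [[0, 0, 0], 0, 0.49],
    [[0, 0, 0.5], 0, 0.49],
    [[0, 0, 1], 0, 0.49],
    [[0, 0, 1.3], 0, 0.49],
    [[0, 0, 1.3], 0, 0.49],
    [[0, 0, 1.3], 0, 0.49],
    [[0, 0, 1.3], 0, 0.49],
    [[0, -1.5, 1], 0, 0.3],
  ],
)

```text
time: 73.5
position: [0.4744, 0.1171, 0.176]
tool_rot: [0.998, 0.01, 0.02, 0.056]
ft_force: [0.2, -0.6, -0.3]
grip_width: 0.0474
```

Request:
carry_out(
  steps=[
    [[0, -2.5, 0.5], 0, 0],
    [[0, -2.5, 0.5], 0, 0],
    [[0, -2.5, 0.5], 0, 0],
    [[0, -2.5, 0.5], 0, 0],
    [[0, -2.5, 0.5], 0, 0],
    [[0, -2.5, 0], 0, 0],
    [[0, -2.5, 0], 0, 0],
    [[0, -2.5, 0], 0, 0],
    [[0, -2.5, 0], 0, 0],
    [[0, -2.5, 0], 0, 0],
  ],
)

```text
time: 74.5
position: [0.4756, -0.1401, 0.2155]
tool_rot: [0.998, 0.013, 0.03, 0.057]
ft_force: [0.7, 0.3, -0.3]
grip_width: 0.0872
```

```bash
python3 -c "
from h import *
from pan import panels
st(); panels('top'); easel('top'); easel('side')
t=snap('top');s=snap('side')
a=cv2.resize(t['bgr'][135:240,235:315],None,fx=3.8,fy=3.8,interpolation=2); b=cv2.resize(s['bgr'][205:300,245:385],None,fx=3.4,fy=3.4,interpolation=2); d=cv2.resize(s['bgr'][315:400,310:400],None,fx=3,fy=3,interpolation=2)
im=np.zeros((600,790,3),np.uint8); im[:a.shape[0],:a.shape[1]]=a; im[:b.shape[0],310:310+b.shape[1]]=b; im[330:330+d.shape[0],310:310+d.shape[1]]=d
cv2.imwrite('pics/f1.png',cv2.convertScaleAbs(im,alpha=1.2))"
```

```text
t 74.5 p [ 0.4756 -0.1401  0.2155] jawyaw 1.7 tilt [ 0.062 -0.113 -0.992] F [ 0.7  0.3 -0.3] M [ 0.14 -0.08  0.01] w 0.0872 q6 -25
easel top 274.5 (262, 212, 24, 13) x,s: [[0.492, 0.08], [0.494, -0.0], [0.458, 0.001], [0.458, 0.08]] skew -0.9
easel top 268.0 (262, 191, 24, 13) x,s: [[0.552, 0.078], [0.556, -0.001], [0.52, -0.001], [0.518, 0.079]] skew -2.3
easel top 270.0 (261, 169, 25, 14) x,s: [[0.581, 0.084], [0.617, 0.08], [0.618, -0.006], [0.581, -0.002]] skew -0.6
easel top 266.5 (261, 147, 24, 15) x,s: [[0.643, 0.083], [0.68, 0.079], [0.683, -0.004], [0.645, 0.0]] skew -1.6
easel side 131.5 (343, 239, 16, 10) x,s: [[0.495, 0.022], [0.459, 0.021], [0.46, 0.093], [0.494, 0.095]] skew 0.2
easel side 137.5 (316, 238, 17, 11) x,s: [[0.56, 0.016], [0.521, 0.015], [0.519, 0.095], [0.555, 0.097]] skew -2.9
easel side 132.5 (288, 238, 19, 10) x,s: [[0.627, 0.019], [0.584, 0.017], [0.578, 0.09], [0.618, 0.092]] skew -6.0
easel side 131.5 (261, 238, 20, 10) x,s: [[0.692, 0.022], [0.646, 0.02], [0.636, 0.093], [0.679, 0.095]] skew -9.0
easel side 45.0 (344, 226, 12, 7) x,s: [[0.494, -0.1], [0.465, -0.101], [0.465, -0.042], [0.493, -0.041]] skew 0.1
```

View pics/f1.png

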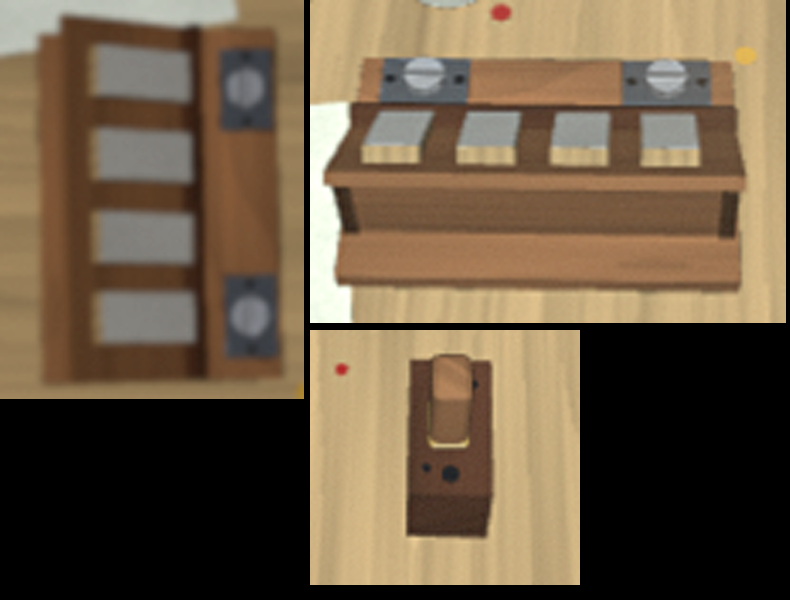

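```bash
python3 -c "
from h import *
print(robot.hand_in()); st()"
```

```text
the job is handed in; nothing more can be done
None
the job is handed in; nothing more can be done
```

The job is done and handed in at about 75 s of the 210 s allowed. No verdict came back.

**Screw:** The loose screw was the one farther from the robot. I drove it about 415° clockwise in two strokes, until the wrist moment jumped from 0.14 to about 1.4 N m at its stop. The side view then showed both slots parallel to the lip and both heads equally low. The screwdriver went back into its block, and the last view shows it standing seated there.

**Panels:** All four white-faced panels are on the easel face, white side up, short edge down, about 62 mm apart. The blue and purple ones were not touched.

**Checks that were coarse or disagreed:**
- **Contact with the lip:** The top view puts the panels' lower edges within about 4 mm of the lip line and their top ends about 8 to 9 mm below where they were released. I take that to mean they slid down to the lip, but I did not see the contact itself.
- **Camera disagreement:** The two cameras differ by 7 to 8 mm in y. I worked with a value between them, checked against touch.
- **Panel skew:** The side-view fits show up to 9° of skew, where the top view shows 1 to 2°. At 10 pixels per panel I trust the top view.
- **Tool tilt:** The gripper had drifted to about 7° off vertical by the last two placements, with no visible effect on them.
- **Bystanders:** Nothing looked displaced, but I did not measure them one by one.

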